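# Clear the marking-out bench

## Task

Clear the marking-out bench: put the spring dividers and all the brass blanks into the open top drawer of the blue-fronted unit, then slide it fully shut. Stack all the closed steel tool cases on the big wooden gauge case in one neat column, largest at the bottom, lids up, each centred over the wooden case and square with it, long sides matching. Leave the wooden case and everything else where it is.

Things in the scene. Friction and masses are not known exactly. Their poses are not given: they have to be found in the camera images.
- case_blue: Blue closed steel tool case (hinged lid, shut for good): a plain rectangular box 120 x 62 x 34 mm (x length, y width, z height), about 480 g. Origin at the centre of its underside, z up out of the lid. Absent (None) in some runs.
- case_grey: Grey closed steel tool case (hinged lid, shut for good): a plain rectangular box 106 x 54 x 30 mm (x length, y width, z height), about 360 g. Origin at the centre of its underside, z up out of the lid. Absent (None) in some runs. Yellow label.
- case_red: Red closed steel tool case (hinged lid, shut for good): a plain rectangular box 92 x 46 x 28 mm (x length, y width, z height), about 270 g. Origin at the centre of its underside, z up out of the lid. Absent (None) in some runs.
- case_green: Green closed steel tool case (hinged lid, shut for good): a plain rectangular box 78 x 38 x 26 mm (x length, y width, z height), about 190 g. Origin at the centre of its underside, z up out of the lid. Absent (None) in some runs.
- gauge_case: Large closed dark-wood gauge case with brass corners, loose on the bench, 110 (x) x 160 (y) x 42 (z) mm, 1.5 kg: the foot of the column. Origin at the centre of its underside, z up. The long (x) edges of the tool cases belong along its long (y) edges. The dividers lie on its lid at the start.
- dividers: Steel spring dividers lying flat, 142 mm long (own x: stem end -70, points +72), 10 mm thick, 90 g. Origin on the underside, close to the centre of mass, between the two straight legs, which lie at own y = +-10 mm, are 6 mm wide (26 mm over both) and run from x = -23 to +43 mm: grip across both legs here. The bow behind them (x -45 to -15) is 30 mm wide; an adjusting screw crosses at x = +30. It starts on the lid of gauge_case, roughly along its long side.
- blank_1: Solid brass disc, 40 mm diameter, 16 mm thick, about 165 g, scribed cross on top; origin at the centre of its underside, z up. Absent (None) in some runs.
- blank_2: Solid brass disc, 40 mm diameter, 16 mm thick, about 165 g, scribed cross on top; origin at the centre of its underside, z up. Absent (None) in some runs.
- blank_3: Solid brass disc, 40 mm diameter, 16 mm thick, about 165 g, scribed cross on top; origin at the centre of its underside, z up. Absent (None) in some runs.
- unit: Fixed bench-top drawer unit, white shell with two blue drawer fronts, 240 deep (x) x 260 wide (y) x 130 mm high. Origin at the centre of its underside; its fronts face own -x, towards the robot. Only the top drawer is used; the lower one stays shut.
- unit_drawer0 (a joint): Travel of the top drawer in m: 0 fully shut, 0.166 at its stop; starts open at 0.125 to 0.16. Grows as the drawer comes out along the unit's -x. Slides with about 1 N of friction plus 4 N per m/s and stays where it is left.
- drawer_floor (a point): Centre of the top drawer's inner floor (75 mm above the bench), moving with the drawer; axes as the unit's. The inside measures 195 mm along x by 218 mm along y and 33 mm deep; the rim is 108 mm above the bench. When open by j, only the front j of it (x from -97 mm to about -103 mm + j) is uncovered; the rest is under the unit's 130 mm high top.
- unit_drawer0_handle (a point): Middle of the top drawer's aluminium bar handle: an 11 mm round bar 120 mm long along the unit's y, standing 35 mm out from the blue front, 96 mm above the bench; the front panel reaches from 68 to 118 mm above the bench.
- screw_jack: Small steel screw jack standing on the bench, 28 mm diameter, 33 mm high; leave alone. Origin under its centre.
- saw_blade: Black flat blade with one red end, 240 (y) x 13 x 2 mm; leave alone. Origin under its centre.
- square: Steel engineer's square, stock 16 x 75 x 16 mm, thin beam 110 mm; leave alone. Origin under the stock's centre.
- hammer: Hammer with wooden handle, 260 mm long (x), 26 mm high; leave alone. Origin under its middle.
- oil_can: Red oil can, 62 mm diameter, body 70 mm high, brass spout to 110 mm; leave alone. Origin under its centre.
- glasses: Safety glasses with blue frame, 140 x 120 x 40 mm; leave alone. Origin under the middle of the lenses.
- file: Flat file with wooden handle, 270 mm long (x); leave alone. Origin about its middle.

How it is judged:
On the way, in this order (a step that is already met when the one before it is completed fails the run):
1. the dividers and all the blanks lie in the open top drawer, let go (x of dividers in the frame of drawer_floor between -0.1 and 0.1 m and y of dividers in the frame of drawer_floor between -0.112 and 0.112 m and z of dividers in the frame of drawer_floor between -0.008 and 0.028 m and contact force between each of dividers, blank_1, blank_2, blank_3 and the fingers below 0.05 N and x of blank_1 in the frame of drawer_floor between -0.1 and 0.1 m and y of blank_1 in the frame of drawer_floor between -0.112 and 0.112 m and z of blank_1 in the frame of drawer_floor between -0.008 and 0.028 m and x of blank_2 in the frame of drawer_floor between -0.1 and 0.1 m and y of blank_2 in the frame of drawer_floor between -0.112 and 0.112 m and z of blank_2 in the frame of drawer_floor between -0.008 and 0.028 m and x of blank_3 in the frame of drawer_floor between -0.1 and 0.1 m and y of blank_3 in the frame of drawer_floor between -0.112 and 0.112 m and z of blank_3 in the frame of drawer_floor between -0.008 and 0.028 m and value of joint unit_drawer0 above 0.02 m), for 0.2 s.
2. the top drawer is slid fully shut with them inside (x of dividers in the frame of drawer_floor between -0.1 and 0.1 m and y of dividers in the frame of drawer_floor between -0.112 and 0.112 m and z of dividers in the frame of drawer_floor between -0.008 and 0.028 m and contact force between each of dividers, blank_1, blank_2, blank_3 and the fingers below 0.05 N and x of blank_1 in the frame of drawer_floor between -0.1 and 0.1 m and y of blank_1 in the frame of drawer_floor between -0.112 and 0.112 m and z of blank_1 in the frame of drawer_floor between -0.008 and 0.028 m and x of blank_2 in the frame of drawer_floor between -0.1 and 0.1 m and y of blank_2 in the frame of drawer_floor between -0.112 and 0.112 m and z of blank_2 in the frame of drawer_floor between -0.008 and 0.028 m and x of blank_3 in the frame of drawer_floor between -0.1 and 0.1 m and y of blank_3 in the frame of drawer_floor between -0.112 and 0.112 m and z of blank_3 in the frame of drawer_floor between -0.008 and 0.028 m and value of joint unit_drawer0 below 0.005 m), for 0.2 s.
At the end, for the whole second after the job is handed in: Dividers and blanks inside the top drawer, shut to 5 mm. Every tool case in one column on the gauge case: centre within 10 mm of its centre, length along its long side to 0.12 rad, lid up and level to 0.05 rad, larger below smaller; all released and at rest (all of step 2 and horizontal distance between each of case_blue, case_grey, case_red, case_green and gauge_case below 0.01 m and angle between the y axis of each of case_blue, case_grey, case_red, case_green and the x axis of gauge_case, either way round below 0.12 rad and angle between each of case_blue, case_grey, case_red, case_green's own z axis and vertical below 0.05 rad and linear speed of each of case_blue, case_grey, case_red, case_green below 0.02 m/s and contact force between each of case_blue, case_grey, case_red, case_green and the fingers below 0.05 N and z of each of case_blue, case_grey, case_red, case_green in the frame of gauge_case above 0.036 m and z of each of case_grey, case_red, case_green in the frame of case_blue above 0.015 m and z of each of case_red, case_green in the frame of case_grey above 0.015 m and z of case_green in the frame of case_red above 0.015 m); the robot touches nothing.
It fails at once if the wooden case or a bystander is shifted by more than 40 mm (distance of any of gauge_case, screw_jack, saw_blade, square, hammer, oil_can, glasses, file from where it was at the start of the episode above 0.04 m).
Of case_blue, case_grey, case_red, case_green only 3 to 4 are there at a start; the rules pass over those that are not, and their reading is None.
Of blank_1, blank_2, blank_3 only 2 to 3 are there at a start; the rules pass over those that are not, and their reading is None.
At some moment in a run one of blank_1, blank_2, blank_3 may be knocked a few centimetres aside while the robot is not near it.
Once in a run the grip may slacken for a moment while it holds something.
It also fails if it takes over 210 s, if anything falls off the work surface, if the arm or the gripper's body presses on something with over 40 N, if the wrist force passes 120 N, or if a joint passes its speed limit or range.

## Robot

A 6-joint arm with a two-finger parallel gripper is mounted at the origin on the work surface. World frame = base frame: x ahead of the robot, y to its left, z up, the work surface at z = 0. Lengths are in m, angles in rad, forces in N, time in s.
With the tool pointing down it reaches from about 0.4 to 0.825 m from the base axis. Payload 7 kg.
Tool frame: the origin (TCP) lies on the mounting face of the last link; the fingertips stand arm.tcp_to_tips ahead of it and the grasp point (between the pads) lies 159 mm ahead of it (arm.tcp_to_tips is the distance from the TCP to the fingertips, in m); z points along the fingers, y is the direction in which the jaws open and shut (so a half turn about z gives the same grasp; the last joint's range is limited). The gripper opens to 88 mm and grips with 3 to 60 N. Pads are 19 mm wide; open, the fingers measure 130 mm over their backs; the gripper's body (78 mm by 193 mm) begins 47 mm behind the grasp point.
Start: joints at [1.396, 0.359, 0.012, 0, -1.224, -0.288], TCP at [0.301, 0.604, 0.405] pointing down, gripper open.
Joint ranges: [-3.07, 3.07], [-1.43, 2.12], [-1.02, 1.25], [-3.03, 1.67], [-3.05, -0], [-3.03, 3.03]. Speed limits (rad/s): [2.39, 2.39, 3.01, 3.14, 3.14, 3.14].

## Interface

Orientations are given as [roll, pitch, yaw] about the fixed x, y, z axes, in that order (R = Rz(yaw) Ry(pitch) Rx(roll)).
In Python, from station import arm, cams, job_done, finder gives the robot as it stands.
- The arm moves only by the tool play_rows, never from a script. Its argument "targets" is a list that holds one entry, the list of rows, each a list of 4 numbers: the shift along the tool's x, y, z in m, then the turn about the tool's z in degrees. A call has 1 to 5 rows; each row is the pose to reach, as a shift and turn from the pose commanded when the call began, along the tool's axes at that moment; what a row does not reach only later rows make up. A row lasts 1/8 s, in which the tool goes at most 62.5 mm and 10.7 degrees, less where a joint would pass 70% of its speed; a pose out of reach is approached as far as the arm can. A call with a gripper value outside its range is refused whole. "grip" is the closure in counts, from 0 (fully open) to 255 (shut), set as the call begins (left out, the last holds). The fingers move at their own pace and stop on an object; "newtons" is the grip in N (left out, the last holds). Time passes only in rows, so rows that repeat a pose let the fingers close. It gives the time, the measured TCP pose, the force and the opening at its end, in the units of the state.
- arm.get_state(): the state, without advancing time (a new reading comes with each control period).
- cams.grab_frame(name): name is "side" or "top"; returns (picture, depth): 420x560x3 uint8, red, green, blue; 420x560 float32, m along the optical axis (not along the pixel's ray), 0 where there is no reading.
- cams.camera_params(name): a dict with "intrinsics" (3x3 intrinsics, pixels), "D" ([k1, k2, p1, p2, k3] as OpenCV has them; the pictures are not rectified), "position" and "attitude" of the camera in the world. Camera axes: x right, y down, z forward; pixel columns grow to the right and rows downward; lengths in m; the calibration is good to about 2 mm. A picture is of the moment at which its call begins. camera_params takes no time and is no camera call.
- job_done(): hands the job in, once; it reports no verdict.
Trained networks look in the newest picture that a camera, given by its name, has taken for a name from the list of things; names that differ only in an ending like _2 or _b are one class to them, and where a whole thing is asked for, a point or a joint stands for the part that bears it (a point fixed in the world has none). Each returns a list of dicts, best first, with "score" (0 to 1); they miss things now and then, are a little off and sometimes report something else, mostly with a low value. They report only what shows in the picture. A call takes as long as a camera call.
- finder.find_in(camera, query): "xyz" ([x, y, z] in m, in world coordinates, good to about 4 mm: the middle of the surface that is visible of it).
- finder.masks_of(camera, query): "mask" (420x560 bool, what is visible of it).
The state is a dict: "t": time; "q": joint angles; "qd": joint speeds; "joint_efforts": joint torques, N m; "eef_pos": TCP position; "ee_rot": TCP orientation; "force": force on the tool from outside, world axes, zero at the start; "moment": the same for the moment, N m; "width": finger opening in m.
Only numpy, scipy, OpenCV 4.12 (cv2) and the standard library are available. Lean on these libraries where they do the work, as an engineer would, in place of code of your own. Each camera call takes 0.05 s, during which the arm holds its last target. There are 200 camera calls.

## Working session

There is one attempt and no reset: what is moved stays moved. The work goes in short steps, Python scripts to look and compute and a tool call to move; the robot and the scene stay as the last step left them, time stands still between calls to the robot, and variables do not carry over. Pictures are saved under pics/ and viewed, about 12 in all and at most 16, crops included, and the job is handed in when it is done.

Besides the shell and the picture viewer there is one more tool, called after "Emit:" in YAML: its name, and indented under it one key for each argument. play_rows: Moves the arm, as the interface text tells. Its arguments: {"type":"object","properties":{"targets":{"type":"array","items":{"type":"array","items":{"type":"array","items":{"type":"number"}}}},"grip":{"type":"number"},"newtons":{"type":"number"}},"required":["targets"]}

```bash
ls; mkdir -p pics
cat > h.py <<'E'
import numpy as np, cv2
from scipy.spatial.transform import Rotation as R
from station import arm, cams, job_done, finder
def cp(n):
    c=cams.camera_params(n); K=np.array(c["intrinsics"]);D=np.array(c["D"]);p=np.array(c["position"]);a=np.array(c["attitude"])
    Rm=a if a.shape==(3,3) else R.from_euler('xyz',a).as_matrix()
    return K,D,p,Rm
def cloud(n,depth):
    K,D,p,Rm=cp(n); h,w=depth.shape
    uv=np.stack(np.meshgrid(np.arange(w),np.arange(h)),-1).reshape(-1,1,2).astype(float)
    xy=cv2.undistortPoints(uv,K,D).reshape(h,w,2)
    P=np.concatenate([xy,np.ones((h,w,1))],-1)*depth[...,None]
    W=P@Rm.T+p; W[depth==0]=np.nan
    return W
def rect(pts):
    (c,(w,h),a)=cv2.minAreaRect((pts*1000).astype(np.float32)); 
    if w<h: w,h,a=h,w,a+90
    return np.round(c,1),round(w,1),round(h,1),round((a+90)%180-90,1)
E
python3 - <<'E'
from h import *
s=arm.get_state(); print(s, arm.tcp_to_tips)
print(cams.camera_params("top"),cams.camera_params("side"))
for n in("top","side"):
    im,d=cams.grab_frame(n); cv2.imwrite(f"pics/{n}0.png",im[...,::-1]); np.savez(f"{n}0.npz",im=im,d=d)
    W=cloud(n,d); print(n,np.nanmedian(W[...,2]),[np.round(W[r,c],3) for r,c in((100,100),(210,280),(350,450))])
E
```

```text
pics
{'t': 0.0, 'q': array([ 1.39609421e+00,  3.59388788e-01,  1.10785792e-02, -3.95942500e-04,
       -1.22407920e+00, -2.88116876e-01]), 'qd': array([-1.39700205e-03, -2.54372970e-05, -6.27662131e-04, -1.47180888e-03,
        3.95157373e-05,  4.38419603e-04]), 'joint_efforts': array([ 2.61191781e-05, -5.82717204e+01,  2.93038023e+01,  6.99697495e+00,
        6.69153917e-03, -1.56133833e-04]), 'eef_pos': array([0.30126546, 0.60382761, 0.40372154]), 'ee_rot': array([ 3.13995947e+00, -9.58495682e-05, -4.62953759e-01]), 'force': array([ 0.69679484,  0.40385151, -1.03247498]), 'moment': array([ 0.01169568, -0.01474243,  0.0265149 ]), 'width': 0.087457812719505} 0.1781
{'intrinsics': array([[407.64947016,   0.        , 281.78672356],
       [  0.        , 407.64947016, 210.47920441],
       [  0.        ,   0.        ,   1.        ]]), 'D': array([-0.011419,  0.      ,  0.      ,  0.      ,  0.      ]), 'position': array([0.45919948, 0.07188851, 1.36878993]), 'attitude': array([-3.08510017,  0.02219181, -1.59275083])} {'intrinsics': array([[394.86300199,   0.        , 276.95314046],
       [  0.        , 394.86300199, 214.03815042],
       [  0.        ,   0.        ,   1.        ]]), 'D': array([0.01726268, 0.        , 0.        , 0.        , 0.        ]), 'position': array([-0.08717522, -0.80139348,  0.75289417]), 'attitude': array([-2.10667065,  0.00901345, -0.60806881])}
top -0.0007747389105925429 [array([0.934, 0.72 , 0.004]), array([ 0.539,  0.107, -0.002]), array([ 0.066, -0.442, -0.001])]
side 0.024558642113816642 [array([0.359, 1.531, 0.194]), array([0.643, 0.239, 0.016]), array([ 0.604, -0.506,  0.   ])]
```

View pics/top0.png

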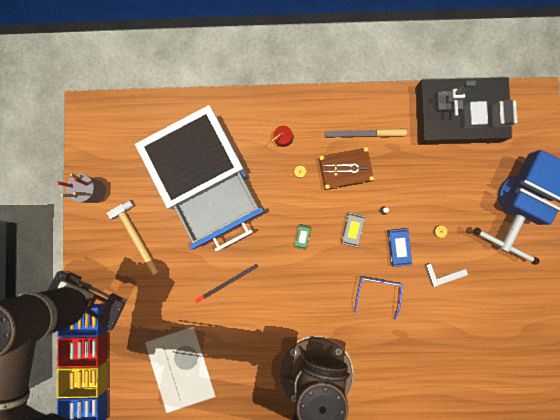

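View pics/side0.png

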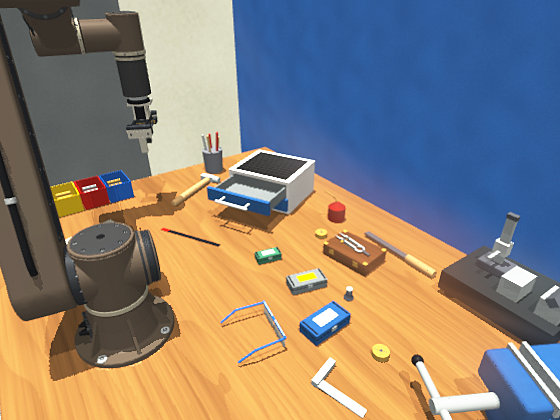

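Run:
```python
from h import *
im,d=cams.grab_frame("top"); W=cloud("top",d); np.savez("top1.npz",im=im,d=d)
for q in["case_blue","case_grey","case_red","case_green","gauge_case","dividers","blank_1","unit","unit_drawer0_handle","screw_jack","saw_blade","square","hammer","oil_can","glasses","file"]:
    for m in finder.masks_of("top",q):
        if m["score"]<.3: continue
        k=cv2.erode(m["mask"].astype(np.uint8),np.ones((1,1)))>0
        P=W[k]; P=P[~np.isnan(P[:,2])]
        if len(P)<20: continue
        z=np.percentile(P[:,2],80); T=P[abs(P[:,2]-z)<.007]
        rc=np.argwhere(k).mean(0)
        print(q,round(m["score"],2),k.sum(),"px",rc[::-1].astype(int),"z",round(z,4),*rect(T[:,:2]))
```

```text
case_blue 0.77 746 px [399 246] z 0.0361 [ 407.7 -281.9] 119.3 62.7 4.2
case_grey 0.69 569 px [352 229] z 0.0321 [ 468.4 -130.5] 105.1 54.9 -15.0
case_green 0.6 265 px [302 236] z 0.0279 [448.   35.2] 76.6 37.3 -13.0
gauge_case 0.81 1674 px [345 168] z 0.044 [ 669.9 -113.2] 160.9 110.0 -80.7
gauge_case 0.44 9901 px [199 176] z 0.1321 [705.7 384.9] 260.1 227.7 -63.5
dividers 0.73 261 px [301 236] z 0.0277 [448.5  35.6] 76.0 36.2 -13.3
dividers 0.7 148 px [344 167] z 0.0528 [ 671.  -110.5] 116.7 32.7 -81.1
dividers 0.32 52 px [383 210] z 0.032 [ 530.4 -238.7] 15.1 14.1 -39.0
blank_1 0.62 128 px [298 171] z 0.0172 [665.4  38.2] 38.1 36.8 -0.9
blank_1 0.43 90 px [440 231] z 0.018 [ 455.  -419.5] 34.9 29.7 88.7
unit 0.84 10048 px [199 177] z 0.1321 [705.4 385.2] 260.9 227.8 -63.4
unit 0.42 585 px [365 132] z 0.0215 [ 791.1 -186.8] 266.3 24.1 88.8
unit_drawer0_handle 0.71 3816 px [217 210] z 0.1018 [525.2 289.8] 241.9 189.3 -62.7
screw_jack 0.55 55 px [383 210] z 0.0317 [ 530.4 -238.7] 15.1 14.1 -39.0
saw_blade 0.7 323 px [226 283] z 0.0038 [298.6 291.7] 232.7 17.2 -60.3
square 0.77 402 px [443 275] z 0.0151 [ 326.7 -426. ] 102.1 75.5 -72.7
hammer 0.56 717 px [132 232] z 0.0259 [456.8 579.2] 257.5 88.0 32.9
oil_can 0.66 321 px [281 135] z 0.0627 [783.5  93.3] 46.9 45.7 -4.1
glasses 0.64 330 px [443 275] z 0.0157 [ 303.1 -415.8] 116.1 64.2 70.4
glasses 0.55 149 px [381 287] z 0.0421 [ 264.2 -210.2] 141.1 79.8 76.9
file 0.56 635 px [364 132] z 0.0211 [ 791.1 -183.4] 266.4 24.9 88.7
```

Run:
```python
from h import *
f=np.load("top1.npz"); im,d=f["im"],f["d"]; W=cloud("top",d)
a=cv2.resize(im[140:200,310:380],None,fx=6,fy=6,interpolation=cv2.INTER_CUBIC); 
f2=np.load("side0.npz"); b=cv2.resize(f2["im"][215:275,310:390],None,fx=4.5,fy=6,interpolation=cv2.INTER_CUBIC)
cv2.imwrite("pics/c1.png",np.hstack([a,b])[...,::-1])
X=W[...,0];Y=W[...,1];Z=W[...,2]
reg=(X>.45)&(X<.95)&(Y>.1)&(Y<.6)
T=W[reg&(Z>.122)&(Z<.142)]; print("top",rect(T[:,:2]),np.median(T[:,2]))
yaw=np.radians(rect(T[:,:2])[3]+90) if rect(T[:,:2])[3]<0 else 0
c=rect(T[:,:2])[0]/1000; ux=np.array([np.cos(yaw),np.sin(yaw)]); uy=np.array([-ux[1],ux[0]])
for lo,hi,n in((.06,.085,'floor'),(.086,.104,'handle'),(.104,.125,'rim/front')):
    P=W[reg&(Z>lo)&(Z<hi)]; q=(P[:,:2]-c)
    A=np.c_[q@ux,q@uy]; A=A[(A[:,0]<-.1)&(A[:,0]>-.4)]
    print(n,len(A),np.percentile(A[:,0],[1,50,99]).round(4),np.percentile(A[:,1],[1,50,99]).round(4))
# dividers
m=(X>.58)&(X<.76)&(Y>-.2)&(Y<-.02)&(Z>.047)&(Z<.065); P=W[m]; print("div",rect(P[:,:2]),P.mean(0))
ax=np.array([np.cos(np.radians(-81)),np.sin(np.radians(-81))]); s=P[:,:2]@ax; t=P[:,:2]@np.array([-ax[1],ax[0]])
for lo in np.arange(s.min(),s.max(),.01):
    k=(s>=lo)&(s<lo+.01); print(round(lo-s.min(),3),k.sum(),(t[k].max()-t[k].min()).round(4) if k.any() else'',t[k].mean().round(4) if k.any() else'')
print("s0",s.min())
```

```text
top (array([640.6, 353.1]), 372.4, 261.3, 26.6) 0.13089370980206705
floor 1108 [-0.1857 -0.1282 -0.1004] [-0.1492 -0.0146  0.063 ]
handle 151 [-0.1894 -0.1653 -0.106 ] [-0.1892 -0.126   0.0681]
rim/front 499 [-0.1895 -0.1478 -0.1009] [-0.1911 -0.0868  0.0704]
div (array([ 663.9, -115. ]), 139.3, 92.3, -75.5) [ 0.66646397 -0.10783499  0.05068988]
0.0 4 0.0213 0.6537
0.01 10 0.0599 0.6492
0.02 20 0.0604 0.6444
0.03 21 0.0437 0.6447
0.04 14 0.0708 0.6433
0.05 17 0.0637 0.6365
0.06 19 0.0913 0.6427
0.07 18 0.0762 0.643
0.08 15 0.0271 0.6385
0.09 11 0.0425 0.633
0.1 13 0.0572 0.6413
0.11 7 0.0548 0.6409
0.12 8 0.0345 0.6294
0.13 4 0.0861 0.636
s0 0.1467605579430145
```

View pics/c1.png

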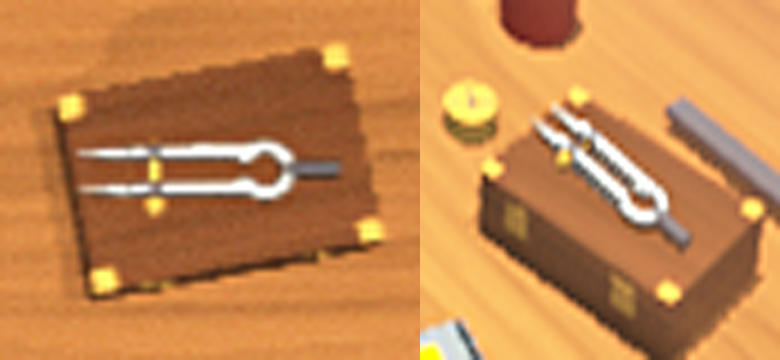

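```bash
cat >> h.py <<'E'
def ray(n,uv,z):
    K,D,p,Rm=cp(n); xy=cv2.undistortPoints(np.array(uv,float).reshape(-1,1,2),K,D).reshape(-1,2)
    r=np.c_[xy,np.ones(len(xy))]@Rm.T
    return (p+r*((z-p[2])/r[:,2])[:,None])[:,:2]
E
python3 - <<'E'
from h import *
f=np.load("top1.npz"); im,d=f["im"],f["d"]; W=cloud("top",d)
pix=lambda x,y:(310+(x+.5)/6-.5,140+(y+.5)/6-.5)
P=ray("top",[pix(78,171),pix(341,170),pix(155,171),pix(200,152),pix(200,187)],.050); print("div pts,stem,screw,legs",P.round(4))
v=P[0]-P[1]; print("dir",np.degrees(np.arctan2(v[1],v[0])),np.linalg.norm(v)); u=v/np.linalg.norm(v)
print("origin",P[1]+u*.07,P[0]-u*.072, "screw-30", P[2]-u*.03)
X=W[...,0];Y=W[...,1];Z=W[...,2]
reg=(X>.45)&(X<.95)&(Y>.1)&(Y<.6)
k=cv2.morphologyEx((reg&(Z>.125)&(Z<.138)).astype(np.uint8),cv2.MORPH_OPEN,np.ones((5,5)))
T=W[k>0]; r=rect(T[:,:2]); print("top",r)
hsv=cv2.cvtColor(im,cv2.COLOR_RGB2HSV)
b=reg&(hsv[...,0]>100)&(hsv[...,0]<125)&(hsv[...,1]>150)
n,l,s,c=cv2.connectedComponentsWithStats(b.astype(np.uint8)); i=1+np.argmax(s[1:,4]); uv=np.argwhere(l==i)[:,::-1]
print("blue front at z=.118",rect(ray("top",uv,.118)),s[i])
a=cv2.resize(im[160:255,165:270],None,fx=6,fy=6,interpolation=cv2.INTER_CUBIC); cv2.imwrite("pics/c2.png",a[...,::-1])
# 2nd image estimates by side cam for bias check: cases
f=np.load("side0.npz"); S=cloud("side",f["d"])
for nm,c,h in(("blue",(.4077,-.2819),.034),("grey",(.468,-.1305),.030),("green",(.448,.035),.026),("b1",(.6654,.038),.016),("b2",(.455,-.4195),.016),("gauge",(.67,-.113),.042)):
    rad=.1 if nm=="gauge" else .03 if nm[0]=="b" and len(nm)==2 else .075
    for cam,w in(("top",W),("side",S)):
        q=w[(np.hypot(w[...,0]-c[0],w[...,1]-c[1])<rad)&(abs(w[...,2]-h-.001)<.004)]
        print(nm,cam,rect(q[:,:2]),np.median(q[:,2]).round(4))
E
```

```text
div pts,stem,screw,legs [[ 0.6695 -0.0363]
 [ 0.6664 -0.1783]
 [ 0.6684 -0.0779]
 [ 0.6782 -0.1025]
 [ 0.6591 -0.102 ]]
dir 88.77780503128706 0.14210916346334426
origin [ 0.66793668 -0.10834983] [ 0.66793901 -0.10824069] screw-30 [ 0.66778263 -0.10789593]
top (array([705.2, 385.1]), 260.8, 225.6, -63.2)
blue front at z=.118 (array([490.8, 249.8]), 200.9, 12.4, -63.5) [203 208  60  31 234]
blue top (array([ 407.2, -281.7]), 119.9, 62.0, 3.5) 0.0342
blue side (array([ 409.1, -284.2]), 122.7, 63.8, 4.1) 0.0342
grey top (array([ 468.2, -131.1]), 105.1, 53.7, -15.2) 0.0301
grey side (array([ 468.4, -133.7]), 106.2, 56.5, -13.6) 0.0299
green top (array([448.3,  34.7]), 76.0, 37.6, -13.5) 0.026
green side (array([448.3,  31.5]), 77.3, 44.4, -16.5) 0.0259
b1 top (array([666.2,  38.6]), 38.1, 35.8, -42.8) 0.016
b1 side (array([666.8,  36.5]), 38.8, 36.5, 72.3) 0.0159
b2 top (array([ 455. , -420.2]), 36.4, 36.2, 88.8) 0.0161
b2 side (array([ 458.4, -422.6]), 39.8, 38.3, -82.4) 0.0168
gauge top (array([ 669.8, -112.9]), 160.3, 110.0, -80.7) 0.042
gauge side (array([ 671.1, -115.4]), 164.8, 115.9, -79.9) 0.042
```

View pics/c2.png

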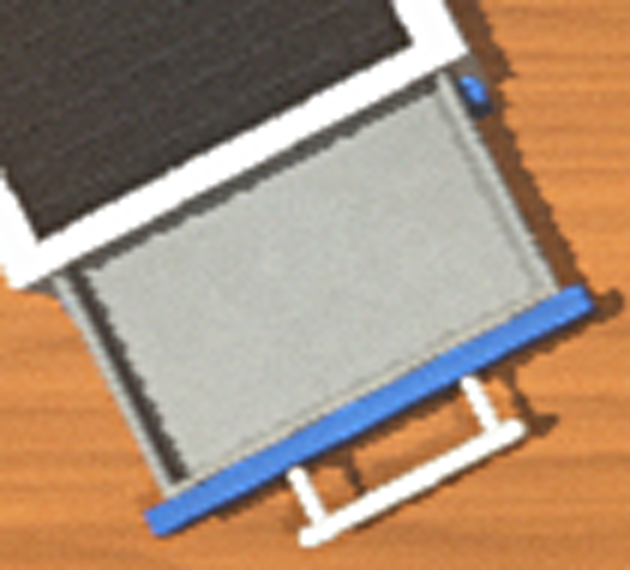

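Run:
```python
from h import *
p=lambda *a:[(165+(x+.5)/6-.5,160+(y+.5)/6-.5) for x,y in a]
H=ray("top",p((310,538),(517,429)),.1015); print("handle",H.round(4),H.mean(0).round(4),np.linalg.norm(H[0]-H[1]),np.degrees(np.arctan2(*(H[0]-H[1])[::-1])))
F=ray("top",p((148,523),(590,297)),.118); print("front",F.round(4),np.linalg.norm(F[0]-F[1]),np.degrees(np.arctan2(*(F[0]-F[1])[::-1])))
T=ray("top",p((25,262),(455,65)),.13);print("unit front edge approx",T.round(4),np.degrees(np.arctan2(*(T[0]-T[1])[::-1])))
c=np.array([.7052,.3851]); a=np.radians(26.6); ux=np.array([np.cos(a),np.sin(a)]);uy=np.array([-ux[1],ux[0]])
for n,q in(("H",H),("F",F),("T",T)): print(n,np.c_[(q-c)@ux,(q-c)@uy].round(4))
G=ray("top",p((180,485),(552,290)),.108); print("inner front rim",np.c_[(G-c)@ux,(G-c)@uy].round(4))
```

```text
handle [[0.4155 0.3049]
 [0.4695 0.1964]] [0.4425 0.2507] 0.12123055651499766 116.48580539294609
front [[0.4254 0.3852]
 [0.5362 0.1561]] 0.254486386560615 115.80146838578919
unit front edge approx [[0.5601 0.4443]
 [0.6559 0.2221]] 113.32603255684326
H [[-0.295   0.058 ]
 [-0.2952 -0.0632]]
F [[-0.2501  0.1253]
 [-0.2537 -0.1291]]
T [[-0.1032  0.1179]
 [-0.117  -0.1237]]
inner front rim [[-0.2396  0.104 ]
 [-0.2404 -0.1131]]
```

```bash
cat > plan.py <<'E'
# usage: plan.py "x y z yaw" ... -> row targets per waypoint; chain of commanded pose kept in cmd.json (z = fingertip height)
import sys,json,math,os
c=json.load(open("cmd.json")) if os.path.exists("cmd.json") else [.301,.604,.405,math.degrees(-.4630)]
for w in sys.argv[1:]:
    x,y,z,yaw=map(float,w.split()); z+=.1781
    n=max(1,math.ceil(math.dist(c[:3],(x,y,z))/.28),math.ceil(abs(yaw-c[3])/50))
    for i in range(n):
        f=1/(n-i); a=math.radians(c[3]); dx,dy,dz=[(t-s)*f for s,t in zip(c,(x,y,z))]
        C,S=math.cos(a),math.sin(a)
        r=[round(dx*C+dy*S,3),round(dx*S-dy*C,3),round(-dz,3),round(-(yaw-c[3])*f,1)]
        c=[c[0]+r[0]*C+r[1]*S,c[1]+r[0]*S-r[1]*C,c[2]-r[2],c[3]-r[3]]
        print(w if i==n-1 else "  via",r)
json.dump(c,open("cmd.json","w"))
E
python3 plan.py ".668 -.105 .12 -91.2" ".668 -.105 .045 -91.2"
```

```text
via [0.215, 0.157, 0.036, 21.6]
  via [0.258, 0.067, 0.035, 21.5]
.668 -.105 .12 -91.2 [0.264, -0.033, 0.036, 21.6]
.668 -.105 .045 -91.2 [-0.0, 0.0, 0.075, -0.0]
```

Emit:
play_rows:
  targets:
    - [[0.215, 0.157, 0.036, 21.6], [0.215, 0.157, 0.036, 21.6], [0.215, 0.157, 0.036, 21.6], [0.215, 0.157, 0.036, 21.6], [0.215, 0.157, 0.036, 21.6]]
  grip: 110
  newtons: 30

```text
t: 1.58
eef_pos: [0.4245, 0.3645, 0.3686]
ee_rot: [3.141, -0.0, -0.842]
force: [0.6, -0.1, 0.2]
width: 0.0508
```

Emit:
play_rows:
  targets:
    - [[0.258, 0.067, 0.035, 21.5], [0.258, 0.067, 0.035, 21.5], [0.258, 0.067, 0.035, 21.5], [0.258, 0.067, 0.035, 21.5], [0.258, 0.067, 0.035, 21.5]]

```text
t: 2.2
eef_pos: [0.547, 0.1283, 0.3332]
ee_rot: [3.141, -0.0, -1.218]
force: [-0.5, -0.1, 0.3]
width: 0.0499
```

Emit:
play_rows:
  targets:
    - [[0.264, -0.033, 0.036, 21.6], [0.264, -0.033, 0.036, 21.6], [0.264, -0.033, 0.036, 21.6], [0.264, -0.033, 0.036, 21.6], [0.264, -0.033, 0.036, 21.6]]

```text
t: 2.82
eef_pos: [0.6701, -0.1076, 0.2964]
ee_rot: [3.141, -0.0, -1.594]
force: [-0.2, 0.2, 0.1]
width: 0.05
```

Emit:
play_rows:
  targets:
    - [[0, 0, 0, 0], [0, 0, 0, 0], [0, 0, 0, 0]]

```text
t: 3.2
eef_pos: [0.6687, -0.1038, 0.2983]
ee_rot: [-3.141, 0.0, -1.59]
force: [0.0, 0.8, 0.8]
width: 0.0498
```

Emit:
play_rows:
  targets:
    - [[0, 0, 0.03, 0], [0, 0, 0.055, 0], [0, 0, 0.07, 0], [0, 0, 0.075, 0], [0, 0, 0.075, 0]]

```text
t: 3.82
eef_pos: [0.6691, -0.105, 0.2231]
ee_rot: [-3.141, -0.0, -1.591]
force: [0.1, 0.4, 0.8]
width: 0.0498
```

Emit:
play_rows:
  targets:
    - [[0, 0, 0, 0], [0, 0, 0, 0], [0, 0, 0, 0], [0, 0, 0, 0], [0, 0, 0, 0]]
  grip: 255

```text
t: 4.45
eef_pos: [0.6691, -0.1053, 0.2231]
ee_rot: [-3.141, -0.0, -1.592]
force: [-0.7, 0.5, 2.7]
width: 0.0255
```

```bash
python3 - <<'E'
import numpy as np
c=np.array([.7052,.3851]);a=np.radians(26.6);ux=np.array([np.cos(a),np.sin(a)]);uy=np.array([-ux[1],ux[0]])
for n,p in(("div",(-.192,-.003)),("div_grip(own+3)",(-.192,0)),("bA",(-.14,.047)),("bB",(-.14,-.053)),("prepush",(-.33,-.003)),("pushH",(-.31,-.003))): print(n,(c+ux*p[0]+uy*p[1]).round(4))
E
python3 plan.py ".668 -.105 .17 -91.2" ".5335 .2991 .17 -63.4" ".5335 .2991 .0785 -63.4"
```

```text
div [0.5349 0.2964]
div_grip(own+3) [0.5335 0.2991]
bA [0.559  0.3644]
bB [0.6037 0.275 ]
prepush [0.4115 0.2347]
pushH [0.4294 0.2436]
.668 -.105 .17 -91.2 [-0.0, 0.0, -0.125, -0.0]
  via [-0.201, 0.072, -0.0, -13.9]
.5335 .2991 .17 -63.4 [-0.212, 0.021, -0.0, -13.9]
.5335 .2991 .0785 -63.4 [0.0, 0.0, 0.091, -0.0]
```

Gripped (25.5 mm). Lift and carry slowly.

Emit:
play_rows:
  targets:
    - [[0, 0, -0.025, 0], [0, 0, -0.06, 0], [0, 0, -0.1, 0], [0, 0, -0.125, 0], [0, 0, -0.125, 0]]

```text
t: 5.08
eef_pos: [0.6693, -0.1053, 0.3498]
ee_rot: [-3.138, 0.0, -1.592]
force: [-0.2, -0.4, -1.3]
width: 0.0259
```

Emit:
play_rows:
  targets:
    - [[-0.03, 0.01, 0, -3], [-0.075, 0.027, 0, -6], [-0.12, 0.043, 0, -9], [-0.165, 0.059, 0, -12], [-0.201, 0.072, 0, -13.9]]

```text
t: 5.7
eef_pos: [0.6001, 0.0987, 0.3461]
ee_rot: [3.139, -0.0, -1.348]
force: [0.1, 0.4, -0.0]
width: 0.0254
```

Emit:
play_rows:
  targets:
    - [[-0.05, 0.005, 0, -3], [-0.1, 0.01, 0, -6], [-0.15, 0.015, 0, -9], [-0.19, 0.019, 0, -12], [-0.212, 0.021, 0, -13.9]]

```text
t: 6.32
eef_pos: [0.5331, 0.301, 0.3462]
ee_rot: [3.139, -0.0, -1.104]
force: [0.2, -1.1, -0.8]
width: 0.0258
```

Emit:
play_rows:
  targets:
    - [[0, 0, 0, 0], [0, 0, 0, 0], [0, 0, 0, 0], [0, 0, 0, 0]]

```text
t: 6.82
eef_pos: [0.5345, 0.2986, 0.3477]
ee_rot: [3.142, -0.0, -1.108]
force: [-0.3, 0.3, -0.5]
width: 0.0258
```

Run:
```python
from h import *
im,d=cams.grab_frame("top");im2,_=cams.grab_frame("side")
cv2.imwrite("pics/v1.png",np.hstack([cv2.resize(im[130:270,150:280],(390,420)),cv2.resize(im2[130:270,180:320],(410,420))])[...,::-1]); print(arm.get_state()["width"])
```

```text
0.02558851474255724
```

View pics/v1.png

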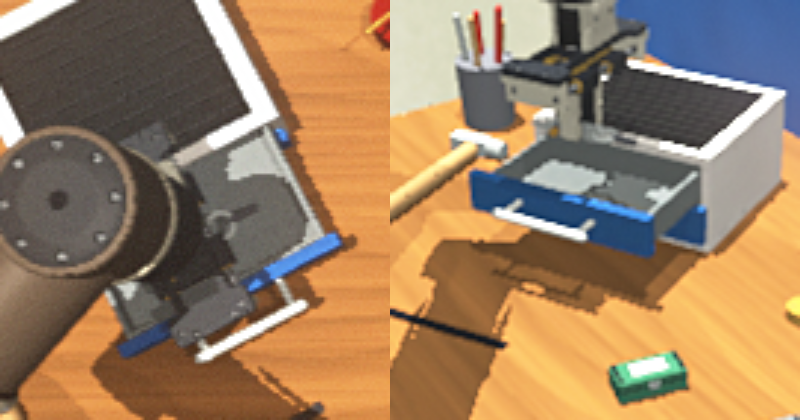

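Emit:
play_rows:
  targets:
    - [[0, 0, 0.03, 0], [0, 0, 0.06, 0], [0, 0, 0.08, 0], [0, 0, 0.09, 0], [0, 0, 0.091, 0]]

```text
t: 7.55
eef_pos: [0.5344, 0.2995, 0.2567]
ee_rot: [-3.141, -0.0, -1.107]
force: [0.9, 0.0, -0.4]
width: 0.0253
```

Emit:
play_rows:
  targets:
    - [[0, 0, 0, 0], [0, 0, 0, 0], [0, 0, 0, 0]]

```text
t: 7.92
eef_pos: [0.5342, 0.2995, 0.2571]
ee_rot: [-3.141, 0.0, -1.107]
force: [-1.4, 0.0, -0.1]
width: 0.0253
```

Emit:
play_rows:
  targets:
    - [[0, 0, 0, 0], [0, 0, 0, 0], [0, 0, 0, 0], [0, 0, 0, 0]]
  grip: 155

```text
t: 8.43
eef_pos: [0.5342, 0.2994, 0.2567]
ee_rot: [3.142, 0.0, -1.107]
force: [0.2, -0.0, -0.4]
width: 0.0345
```

```bash
python3 plan.py ".5335 .2991 .16 -63.4" ".6665 .0375 .16 26.6" ".6665 .0375 .003 26.6"
```

```text
.5335 .2991 .16 -63.4 [0.0, 0.0, -0.081, -0.0]
  via [0.147, -0.001, -0.0, -45.0]
.6665 .0375 .16 26.6 [0.104, 0.103, -0.0, -45.0]
.6665 .0375 .003 26.6 [-0.0, 0.0, 0.157, -0.0]
```

Emit:
play_rows:
  targets:
    - [[0, 0, -0.02, 0], [0, 0, -0.05, 0], [0, 0, -0.081, 0], [0, 0, -0.081, 0]]

```text
t: 8.93
eef_pos: [0.5348, 0.2999, 0.3406]
ee_rot: [-3.137, 0.001, -1.106]
force: [0.3, 0.1, -0.3]
width: 0.0344
```

Emit:
play_rows:
  targets:
    - [[0.03, 0, 0, -9], [0.06, 0, 0, -18], [0.09, 0, 0, -27], [0.12, -0.001, 0, -36], [0.147, -0.001, 0, -45]]
  grip: 80

```text
t: 9.55
eef_pos: [0.6011, 0.1674, 0.3367]
ee_rot: [3.141, 0.001, -0.317]
force: [0.3, -0.2, -0.3]
width: 0.0601
```

```bash
cat > blanks.py <<'E'
from h import *
for n in("top","side"):
    im,d=cams.grab_frame(n); W=cloud(n,d); cv2.imwrite(f"pics/{n}_last.png",im[...,::-1])
    for q in("blank_1","dividers"):
        for m in finder.masks_of(n,q):
            P=W[m["mask"]]; P=P[~np.isnan(P[:,2])]
            if m["score"]<.25 or len(P)<20: continue
            z=np.median(P[:,2]); T=P[abs(P[:,2]-np.percentile(P[:,2],70))<.004]
            print(n,q,round(m["score"],2),len(P),z.round(4),*rect(T[:,:2]))
E
python3 blanks.py
```

```text
top blank_1 0.66 117 0.0151 [667.   37.1] 37.0 35.6 70.4
top blank_1 0.52 128 0.0147 [ 454.9 -421. ] 38.2 36.4 81.4
top blank_1 0.4 1493 0.0789 [482.9 246.3] 193.5 83.1 -52.8
top dividers 0.49 73 0.0822 [533.2 283.7] 113.9 17.3 -52.4
side blank_1 0.65 270 0.0162 [ 457.5 -423.4] 39.4 38.0 42.0
side dividers 0.47 39 0.0828 [542.3 303.8] 76.8 9.5 -63.0
```

Emit:
play_rows:
  targets:
    - [[0.02, 0.02, 0, -9], [0.042, 0.041, 0, -18], [0.063, 0.062, 0, -27], [0.085, 0.084, 0, -36], [0.104, 0.103, 0, -45]]

```text
t: 10.48
eef_pos: [0.6672, 0.0379, 0.3375]
ee_rot: [-3.141, 0.0, 0.469]
force: [1.0, -0.2, 0.3]
width: 0.0601
```

Emit:
play_rows:
  targets:
    - [[0, 0, 0.04, 0], [0, 0, 0.09, 0], [0, 0, 0.13, 0], [0, 0, 0.15, 0], [0, 0, 0.157, 0]]

```text
t: 11.1
eef_pos: [0.6664, 0.0386, 0.179]
ee_rot: [-3.141, 0.003, 0.464]
force: [0.2, -0.4, 0.1]
width: 0.0601
```

Emit:
play_rows:
  targets:
    - [[0, 0, 0, 0], [0, 0, 0, 0]]

```text
t: 11.35
eef_pos: [0.6674, 0.0382, 0.182]
ee_rot: [3.141, -0.002, 0.464]
force: [0.6, 0.1, 0.2]
width: 0.0599
```

Emit:
play_rows:
  targets:
    - [[0, 0, 0, 0], [0, 0, 0, 0], [0, 0, 0, 0], [0, 0, 0, 0], [0, 0, 0, 0]]
  grip: 255
  newtons: 40

```text
t: 11.98
eef_pos: [0.6671, 0.0378, 0.1812]
ee_rot: [3.141, -0.001, 0.464]
force: [-1.8, -0.5, 6.2]
width: 0.0389
```

```bash
python3 plan.py ".6665 .0375 .16 26.6" ".6037 .275 .16 26.6" ".6037 .275 .079 26.6"
```

```text
.6665 .0375 .16 26.6 [-0.0, 0.0, -0.157, -0.0]
.6037 .275 .16 26.6 [0.05, -0.24, -0.0, -0.0]
.6037 .275 .079 26.6 [-0.0, -0.0, 0.081, -0.0]
```

Emit:
play_rows:
  targets:
    - [[0, 0, -0.03, 0], [0, 0, -0.08, 0], [0, 0, -0.125, 0], [0, 0, -0.157, 0], [0, 0, -0.157, 0]]

```text
t: 12.6
eef_pos: [0.6675, 0.038, 0.3404]
ee_rot: [3.141, -0.005, 0.464]
force: [-0.3, 0.2, -2.6]
width: 0.0388
```

Emit:
play_rows:
  targets:
    - [[0.007, -0.035, 0, 0], [0.02, -0.095, 0, 0], [0.032, -0.155, 0, 0], [0.044, -0.21, 0, 0], [0.05, -0.24, 0, 0]]

```text
t: 13.22
eef_pos: [0.6029, 0.2774, 0.3356]
ee_rot: [-3.141, 0.003, 0.466]
force: [-0.0, -0.9, -0.3]
width: 0.039
```

Emit:
play_rows:
  targets:
    - [[0, 0, 0, 0], [0, 0, 0, 0], [0, 0, 0, 0]]

```text
t: 13.6
eef_pos: [0.6044, 0.2738, 0.337]
ee_rot: [3.141, 0.001, 0.463]
force: [0.3, 0.2, -2.2]
width: 0.0387
```

Emit:
play_rows:
  targets:
    - [[0, 0, 0.03, 0], [0, 0, 0.055, 0], [0, 0, 0.072, 0], [0, 0, 0.08, 0], [0, 0, 0.081, 0]]

```text
t: 14.22
eef_pos: [0.6046, 0.2747, 0.2568]
ee_rot: [3.141, -0.0, 0.464]
force: [-0.6, -0.2, -2.3]
width: 0.0388
```

Emit:
play_rows:
  targets:
    - [[0, 0, 0, 0], [0, 0, 0, 0]]

```text
t: 14.48
eef_pos: [0.6044, 0.275, 0.2574]
ee_rot: [-3.141, -0.001, 0.464]
force: [-0.4, 0.4, -1.5]
width: 0.0398
```

Emit:
play_rows:
  targets:
    - [[0, 0, 0, 0], [0, 0, 0, 0], [0, 0, 0, 0], [0, 0, 0, 0]]
  grip: 110

```text
t: 14.98
eef_pos: [0.6043, 0.2748, 0.2567]
ee_rot: [-3.142, -0.0, 0.464]
force: [0.2, -0.3, -0.8]
width: 0.0495
```

```bash
python3 plan.py ".6037 .275 .16 26.6" ".53 -.2 .16 -60"
```

```text
.6037 .275 .16 26.6 [-0.0, -0.0, -0.081, -0.0]
  via [-0.139, 0.196, -0.0, 43.3]
.53 -.2 .16 -60 [0.033, 0.238, -0.0, 43.3]
```

Emit:
play_rows:
  targets:
    - [[0, 0, -0.02, 0], [0, 0, -0.05, 0], [0, 0, -0.081, 0], [0, 0, -0.081, 0]]

```text
t: 15.48
eef_pos: [0.605, 0.2752, 0.3409]
ee_rot: [-3.141, -0.005, 0.464]
force: [0.5, -0.1, -0.0]
width: 0.0497
```

Emit:
play_rows:
  targets:
    - [[-0.028, 0.04, 0, 9], [-0.056, 0.079, 0, 18], [-0.084, 0.118, 0, 27], [-0.112, 0.158, 0, 36], [-0.139, 0.196, 0, 43.3]]
  grip: 80

```text
t: 16.1
eef_pos: [0.567, 0.0358, 0.3371]
ee_rot: [3.141, 0.001, -0.296]
force: [1.0, -0.3, 0.1]
width: 0.0601
```

Emit:
play_rows:
  targets:
    - [[0.006, 0.048, 0, 9], [0.013, 0.096, 0, 18], [0.02, 0.144, 0, 27], [0.027, 0.192, 0, 36], [0.033, 0.238, 0, 43.3]]

```text
t: 16.73
eef_pos: [0.5302, -0.2016, 0.3372]
ee_rot: [3.141, 0.0, -1.052]
force: [0.2, 0.1, -0.1]
width: 0.0603
```

```bash
python3 blanks.py
python3 - <<'E'
import cv2,numpy as np
a=cv2.imread("pics/top_last.png")
cv2.imwrite("pics/v2.png",np.hstack([cv2.resize(a[130:270,130:290],(480,420)),cv2.resize(a[190:300,400:510],(320,420))]))
E
```

```text
top blank_1 0.42 132 0.0155 [ 454.9 -420.9] 37.2 36.2 88.6
top dividers 0.64 120 0.0834 [534.9 287.7] 115.6 35.3 -62.1
side blank_1 0.75 164 0.0014 [301.5 290.3] 239.0 21.1 -60.2
side blank_1 0.64 270 0.0162 [ 458.7 -422.6] 40.7 38.0 63.3
side blank_1 0.5 86 0.0894 [603.5 272.1] 40.0 36.5 40.7
```

View pics/v2.png

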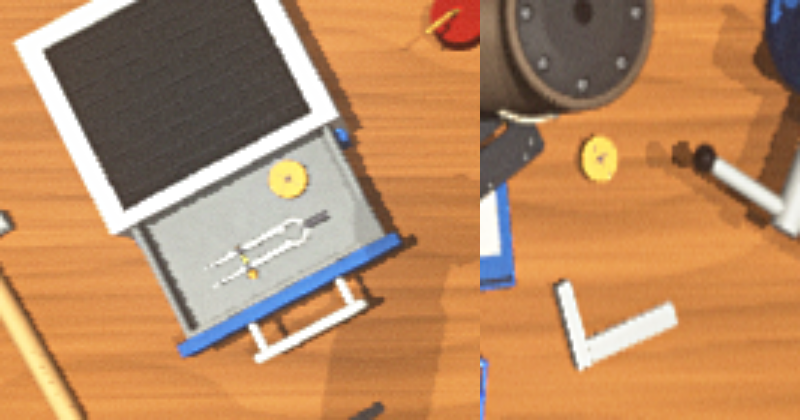

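```bash
python3 plan.py ".4565 -.4215 .12 -90" ".4565 -.4215 .003 -90" ".4565 -.4215 .16 -90" ".559 .3644 .16 26.6" ".559 .3644 .079 26.6"
```

```text
.4565 -.4215 .12 -90 [0.155, 0.175, 0.04, 30.0]
.4565 -.4215 .003 -90 [-0.0, -0.0, 0.117, -0.0]
.4565 -.4215 .16 -90 [-0.0, -0.0, -0.157, -0.0]
  via [-0.262, -0.034, -0.0, -38.9]
  via [-0.183, -0.191, -0.0, -38.9]
.559 .3644 .16 26.6 [-0.021, -0.263, -0.0, -38.8]
.559 .3644 .079 26.6 [-0.0, -0.0, 0.081, -0.0]
```

Emit:
play_rows:
  targets:
    - [[0.031, 0.035, 0.01, 6], [0.07, 0.08, 0.02, 14], [0.11, 0.125, 0.03, 22], [0.155, 0.175, 0.04, 30], [0.155, 0.175, 0.04, 30]]

```text
t: 17.65
eef_pos: [0.4557, -0.4238, 0.2963]
ee_rot: [3.14, 0.001, -1.575]
force: [-0.1, 0.8, 0.1]
width: 0.0599
```

Emit:
play_rows:
  targets:
    - [[0, 0, 0, 0], [0, 0, 0, 0]]

```text
t: 17.9
eef_pos: [0.4576, -0.4204, 0.298]
ee_rot: [-3.141, -0.0, -1.568]
force: [-0.5, 0.6, -0.3]
width: 0.0601
```

Emit:
play_rows:
  targets:
    - [[0, 0, 0.04, 0], [0, 0, 0.08, 0], [0, 0, 0.105, 0], [0, 0, 0.117, 0], [0, 0, 0.117, 0]]

```text
t: 18.52
eef_pos: [0.4573, -0.4211, 0.1806]
ee_rot: [3.141, 0.0, -1.569]
force: [-0.4, -0.7, 0.0]
width: 0.0602
```

Emit:
play_rows:
  targets:
    - [[0, 0, 0, 0], [0, 0, 0, 0], [0, 0, 0, 0], [0, 0, 0, 0], [0, 0, 0, 0]]
  grip: 255

```text
t: 19.15
eef_pos: [0.457, -0.422, 0.1816]
ee_rot: [-3.14, -0.001, -1.571]
force: [0.1, 1.2, 6.5]
width: 0.0391
```

Emit:
play_rows:
  targets:
    - [[0, 0, -0.03, 0], [0, 0, -0.08, 0], [0, 0, -0.125, 0], [0, 0, -0.157, 0], [0, 0, -0.157, 0]]

```text
t: 19.77
eef_pos: [0.4571, -0.4222, 0.3407]
ee_rot: [-3.137, -0.003, -1.571]
force: [0.4, 0.4, -2.5]
width: 0.0388
```

Emit:
play_rows:
  targets:
    - [[-0.04, -0.005, 0, -7], [-0.095, -0.012, 0, -15], [-0.15, -0.019, 0, -23], [-0.21, -0.027, 0, -31], [-0.262, -0.034, 0, -38.9]]

```text
t: 20.4
eef_pos: [0.4902, -0.1579, 0.3365]
ee_rot: [3.14, 0.001, -0.888]
force: [1.4, -0.7, -1.0]
width: 0.0386
```

Emit:
play_rows:
  targets:
    - [[-0.037, -0.038, 0, -8], [-0.073, -0.076, 0, -16], [-0.11, -0.115, 0, -24], [-0.147, -0.153, 0, -32], [-0.183, -0.191, 0, -38.9]]

```text
t: 21.02
eef_pos: [0.524, 0.1041, 0.3365]
ee_rot: [3.141, 0.002, -0.209]
force: [1.5, 0.0, -1.8]
width: 0.0392
```

Emit:
play_rows:
  targets:
    - [[-0.005, -0.06, 0, -8], [-0.01, -0.12, 0, -17], [-0.015, -0.18, 0, -26], [-0.019, -0.23, 0, -34], [-0.021, -0.263, 0, -38.8]]

```text
t: 21.65
eef_pos: [0.5593, 0.3661, 0.3355]
ee_rot: [3.141, 0.003, 0.469]
force: [1.2, 0.1, -1.8]
width: 0.0388
```

Emit:
play_rows:
  targets:
    - [[0, 0, 0, 0], [0, 0, 0, 0], [0, 0, 0, 0]]

```text
t: 22.02
eef_pos: [0.5596, 0.363, 0.3373]
ee_rot: [3.141, 0.001, 0.463]
force: [0.1, 0.1, -0.6]
width: 0.039
```

Emit:
play_rows:
  targets:
    - [[0, 0, 0.03, 0], [0, 0, 0.055, 0], [0, 0, 0.072, 0], [0, 0, 0.08, 0], [0, 0, 0.081, 0]]

```text
t: 22.65
eef_pos: [0.56, 0.364, 0.2571]
ee_rot: [-3.142, -0.001, 0.464]
force: [-0.9, 0.5, -0.8]
width: 0.0386
```

Emit:
play_rows:
  targets:
    - [[0, 0, 0, 0], [0, 0, 0, 0]]

```text
t: 22.9
eef_pos: [0.5598, 0.3641, 0.2573]
ee_rot: [-3.141, -0.001, 0.464]
force: [-0.7, -0.9, -1.2]
width: 0.0388
```

Emit:
play_rows:
  targets:
    - [[0, 0, 0, 0], [0, 0, 0, 0], [0, 0, 0, 0], [0, 0, 0, 0]]
  grip: 110

```text
t: 23.4
eef_pos: [0.5597, 0.364, 0.2567]
ee_rot: [-3.142, -0.0, 0.464]
force: [-0.6, -0.8, 0.1]
width: 0.05
```

```bash
python3 plan.py ".559 .3644 .16 26.6" ".3923 .2284 .16 26.6" ".3923 .2284 .085 26.6"
```

```text
.559 .3644 .16 26.6 [-0.0, -0.0, -0.081, -0.0]
.3923 .2284 .16 26.6 [-0.21, 0.047, -0.0, -0.0]
.3923 .2284 .085 26.6 [-0.0, -0.0, 0.075, -0.0]
```

Emit:
play_rows:
  targets:
    - [[0, 0, -0.02, 0], [0, 0, -0.05, 0], [0, 0, -0.081, 0], [0, 0, -0.081, 0]]

```text
t: 23.9
eef_pos: [0.5603, 0.3645, 0.3409]
ee_rot: [-3.14, -0.005, 0.464]
force: [-0.6, -0.1, -0.2]
width: 0.0496
```

Emit:
play_rows:
  targets:
    - [[-0.05, 0.011, 0, 0], [-0.1, 0.022, 0, 0], [-0.15, 0.034, 0, 0], [-0.21, 0.047, 0, 0], [-0.21, 0.047, 0, 0]]
  grip: 255

```text
t: 24.52
eef_pos: [0.3899, 0.2248, 0.3373]
ee_rot: [-3.141, 0.001, 0.464]
force: [2.0, 0.8, 0.1]
width: 0.0055
```

Emit:
play_rows:
  targets:
    - [[0, 0, 0, 0], [0, 0, 0, 0], [0, 0, 0.04, 0], [0, 0, 0.075, 0], [0, 0, 0.075, 0]]

```text
t: 25.15
eef_pos: [0.3928, 0.2277, 0.2603]
ee_rot: [3.139, 0.006, 0.463]
force: [0.7, 0.4, 0.4]
width: 0.0006
```

```bash
python3 blanks.py
python3 - <<'E'
import cv2,numpy as np
a=cv2.imread("pics/top_last.png");b=cv2.imread("pics/side_last.png")
cv2.imwrite("pics/v3.png",np.hstack([cv2.resize(a[130:270,150:280],(390,420)),cv2.resize(b[130:270,180:320],(410,420))]))
E
```

```text
top blank_1 0.43 127 0.0903 [604.2 276.5] 36.9 35.9 45.8
top dividers 0.54 226 0.0824 [533.2 294.1] 131.3 35.9 -60.4
side blank_1 0.55 98 0.0015 [302.8 286.8] 221.7 21.1 -64.0
side blank_1 0.44 86 0.0888 [607.  276.2] 44.6 36.8 48.0
side dividers 0.68 242 0.0012 [299.8 291.5] 241.5 26.9 -60.7
```

View pics/v3.png

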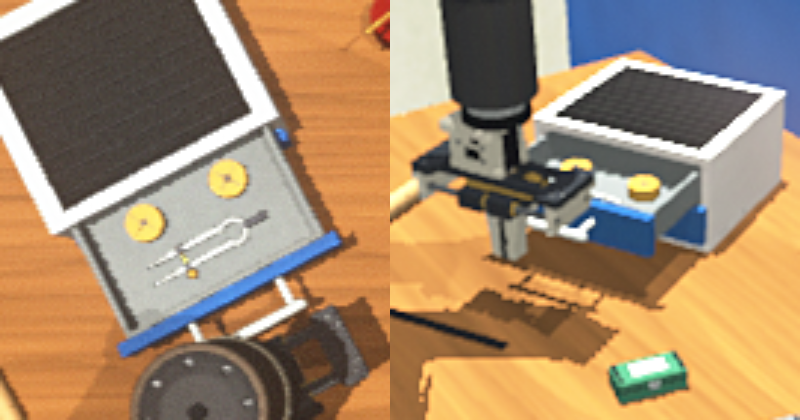

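Emit:
play_rows:
  targets:
    - [[0.012, 0, 0, 0], [0.024, 0, 0, 0], [0.036, 0, 0, 0], [0.048, 0, 0, 0], [0.06, 0, 0, 0]]

```text
t: 26.08
eef_pos: [0.4473, 0.2551, 0.2624]
ee_rot: [3.141, 0.001, 0.464]
force: [-1.9, -1.2, 1.0]
width: 0.0001
```

Emit:
play_rows:
  targets:
    - [[0.012, 0, 0, 0], [0.024, 0, 0, 0], [0.036, 0, 0, 0], [0.048, 0, 0, 0], [0.06, 0, 0, 0]]

```text
t: 26.7
eef_pos: [0.5009, 0.282, 0.2625]
ee_rot: [3.141, 0.0, 0.464]
force: [-1.2, -0.0, -0.9]
width: 0.0005
```

Emit:
play_rows:
  targets:
    - [[0.01, 0, 0, 0], [0.02, 0, 0, 0], [0.03, 0, 0, 0], [0.035, 0, 0, 0], [0.04, 0, 0, 0]]

```text
t: 27.32
eef_pos: [0.5363, 0.2998, 0.2628]
ee_rot: [-3.141, -0.0, 0.464]
force: [-1.7, 0.9, 0.1]
width: 0.0003
```

Run:
```python
from h import *
for n in("side",):
    im,d=cams.grab_frame(n); cv2.imwrite("pics/v4.png",cv2.resize(im[110:260,180:340],(640,600))[...,::-1])
s=arm.get_state();print(s["eef_pos"],s["force"])
```

```text
[0.53676237 0.3001197  0.26282032] [0.6922975  0.66452265 1.29300315]
```

View pics/v4.png

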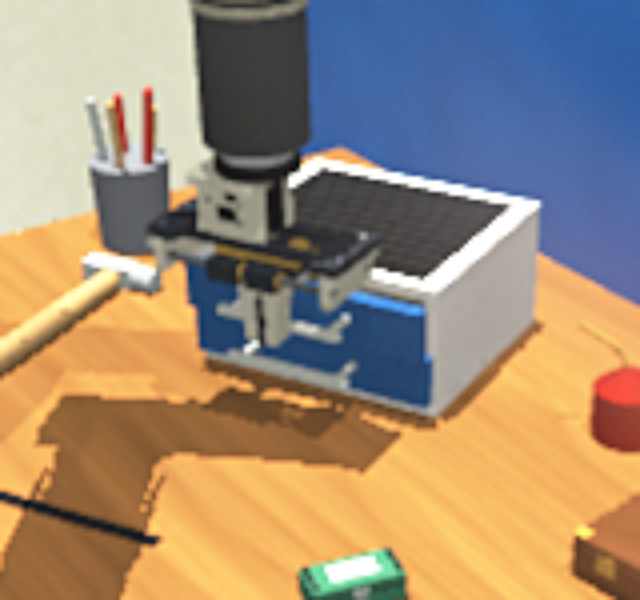

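Emit:
play_rows:
  targets:
    - [[0.002, 0, 0, 0], [0.004, 0, 0, 0], [0.006, 0, 0, 0], [0.008, 0, 0, 0], [0.008, 0, 0, 0]]

```text
t: 28.0
eef_pos: [0.5434, 0.3033, 0.2627]
ee_rot: [-3.142, -0.0, 0.464]
force: [-0.3, -0.4, 0.0]
width: 0.0007
```

Emit:
play_rows:
  targets:
    - [[0.001, 0, 0, 0], [0.002, 0, 0, 0], [0.003, 0, 0, 0], [0.003, 0, 0, 0]]

```text
t: 28.5
eef_pos: [0.5459, 0.3045, 0.2627]
ee_rot: [3.142, 0.0, 0.464]
force: [-1.2, -0.3, 0.6]
width: 0.0003
```

Emit:
play_rows:
  targets:
    - [[0.001, 0, 0, 0], [0.002, 0, 0, 0], [0.003, 0, 0, 0], [0.003, 0, 0, 0]]

```text
t: 29.0
eef_pos: [0.5468, 0.3049, 0.2625]
ee_rot: [3.141, 0.005, 0.464]
force: [-12.7, -2.6, 9.8]
width: 0.0006
```

Emit:
play_rows:
  targets:
    - [[0.001, 0, 0, 0], [0.002, 0, 0, 0], [0.002, 0, 0, 0]]

```text
t: 29.38
eef_pos: [0.5474, 0.3053, 0.2625]
ee_rot: [3.141, 0.008, 0.463]
force: [-18.6, -4.4, 13.8]
width: 0.0001
```

Emit:
play_rows:
  targets:
    - [[-0.005, 0, 0, 0], [-0.02, 0, 0, 0], [-0.04, 0, 0, 0], [-0.05, 0, 0, 0], [-0.05, 0, 0, 0]]

```text
t: 30.0
eef_pos: [0.5053, 0.2843, 0.2631]
ee_rot: [-3.141, -0.001, 0.464]
force: [0.1, 0.2, 0.3]
width: 0.0005
```

```bash
python3 - <<'E'
import json,math
c=json.load(open("cmd.json"));a=math.radians(c[3]);c[0]+=.126*math.cos(a);c[1]+=.126*math.sin(a);json.dump(c,open("cmd.json","w"));print(c)
E
python3 plan.py ".505 .285 .17 26.6" ".46 .1 .17 -50"
cat > cases.py <<'E'
from h import *
import sys
for cam in("top","side"):
    im,d=cams.grab_frame(cam); w=cloud(cam,d); cv2.imwrite(f"pics/{cam}_last.png",im[...,::-1])
    for a in sys.argv[1:]:
        nm,x,y,h,rad=a.split(); x,y,h,rad=map(float,(x,y,h,rad))
        q=w[(np.hypot(w[...,0]-x,w[...,1]-y)<rad)&(abs(w[...,2]-h-.001)<.004)]
        if len(q)>10: print(cam,nm,rect(q[:,:2]),np.median(q[:,2]).round(4),len(q))
E
```

```text
[0.5052011839932877, 0.2843863603816696, 0.2630000000000002, 26.572054085442886]
.505 .285 .17 26.6 [0.0, -0.001, -0.085, -0.0]
  via [-0.061, 0.073, -0.0, 38.3]
.46 .1 .17 -50 [-0.004, 0.095, -0.0, 38.3]
```

Emit:
play_rows:
  targets:
    - [[0, -0.001, -0.04, 0], [0, -0.001, -0.085, 0], [0, -0.001, -0.085, 0]]

```text
t: 30.38
eef_pos: [0.5066, 0.2864, 0.3518]
ee_rot: [-3.14, -0.008, 0.465]
force: [0.8, -0.2, 0.1]
width: 0.0007
```

Emit:
play_rows:
  targets:
    - [[-0.015, 0.018, 0, 9], [-0.03, 0.036, 0, 18], [-0.045, 0.054, 0, 27], [-0.061, 0.073, 0, 36], [-0.061, 0.073, 0, 38.3]]
  grip: 0

```text
t: 31.0
eef_pos: [0.4831, 0.1914, 0.3472]
ee_rot: [3.141, 0.0, -0.209]
force: [1.2, 0.6, -0.4]
width: 0.045
```

Emit:
play_rows:
  targets:
    - [[-0.001, 0.024, 0, 9], [-0.002, 0.048, 0, 18], [-0.003, 0.072, 0, 27], [-0.004, 0.095, 0, 36], [-0.004, 0.095, 0, 38.3]]

```text
t: 31.62
eef_pos: [0.4599, 0.0993, 0.3473]
ee_rot: [3.141, 0.0, -0.877]
force: [0.4, -0.1, -0.4]
width: 0.0868
```

```bash
python3 cases.py "blue .408 -.283 .034 .075" "grey .468 -.132 .03 .075" "gauge .67 -.114 .042 .1"
python3 - <<'E'
import cv2,numpy as np
cv2.imwrite("pics/v5.png",cv2.imread("pics/top_last.png"))
E
```

```text
top blue (array([ 407.5, -281.9]), 120.0, 62.9, 5.4) 0.034 576
top grey (array([ 467.7, -131. ]), 103.9, 54.7, -15.1) 0.0301 432
top gauge (array([ 670.1, -113. ]), 160.0, 109.9, -80.4) 0.0419 1276
side blue (array([ 409.5, -284.3]), 122.3, 64.3, 4.3) 0.0341 924
side grey (array([ 468.2, -133.8]), 105.3, 57.1, -15.4) 0.03 468
side gauge (array([ 672.6, -115.4]), 162.8, 115.6, -80.3) 0.0419 1106
```

View pics/v5.png

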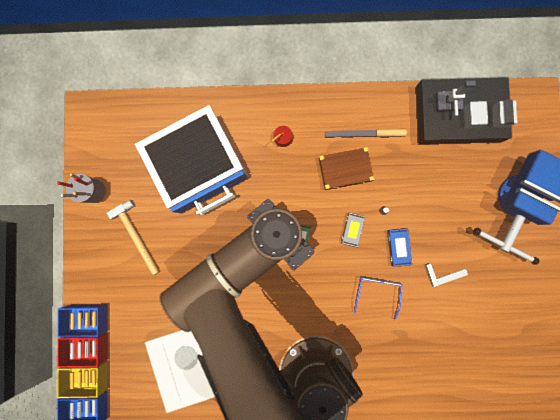

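```bash
python3 plan.py ".4085 -.283 .12 4.6" ".4085 -.283 .004 4.6" ".4085 -.283 .12 4.6" ".6712 -.1141 .12 -80.4" ".6712 -.1141 .0475 -80.4"
```

```text
via [0.131, 0.143, 0.025, -27.3]
.4085 -.283 .12 4.6 [0.05, 0.186, 0.025, -27.3]
.4085 -.283 .004 4.6 [0.0, 0.0, 0.116, -0.0]
.4085 -.283 .12 4.6 [0.0, 0.0, -0.116, -0.0]
  via [0.138, -0.074, -0.0, 42.5]
.6712 -.1141 .12 -80.4 [0.052, -0.147, -0.0, 42.5]
.6712 -.1141 .0475 -80.4 [0.0, 0.0, 0.072, -0.0]
```

Emit:
play_rows:
  targets:
    - [[0.035, 0.036, 0.005, -7], [0.068, 0.072, 0.01, -14], [0.1, 0.108, 0.018, -21], [0.131, 0.143, 0.025, -27.3], [0.131, 0.143, 0.025, -27.3]]

```text
t: 32.35
eef_pos: [0.4341, -0.0939, 0.3218]
ee_rot: [3.141, 0.002, -0.397]
force: [0.5, -0.3, 1.2]
width: 0.0876
```

Emit:
play_rows:
  targets:
    - [[0.013, 0.05, 0.008, -7], [0.026, 0.1, 0.015, -14], [0.04, 0.15, 0.02, -21], [0.05, 0.186, 0.025, -27.3], [0.05, 0.186, 0.025, -27.3]]

```text
t: 32.98
eef_pos: [0.4092, -0.2841, 0.2968]
ee_rot: [-3.141, 0.001, 0.079]
force: [0.2, 0.5, 0.2]
width: 0.0877
```

Emit:
play_rows:
  targets:
    - [[0, 0, 0, 0], [0, 0, 0, 0], [0, 0, 0.03, 0], [0, 0, 0.06, 0], [0, 0, 0.08, 0]]

```text
t: 33.6
eef_pos: [0.4092, -0.2816, 0.2169]
ee_rot: [-3.141, 0.0, 0.081]
force: [0.0, 0.6, -0.2]
width: 0.0876
```

Emit:
play_rows:
  targets:
    - [[0, 0, 0.02, 0], [0, 0, 0.032, 0], [0, 0, 0.036, 0], [0, 0, 0.036, 0]]

```text
t: 34.1
eef_pos: [0.4093, -0.2825, 0.1819]
ee_rot: [3.141, -0.0, 0.08]
force: [0.3, -0.8, 0.1]
width: 0.0878
```

Emit:
play_rows:
  targets:
    - [[0, 0, 0, 0], [0, 0, 0, 0], [0, 0, 0, 0], [0, 0, 0, 0], [0, 0, 0, 0]]
  grip: 255
  newtons: 50

```text
t: 34.72
eef_pos: [0.4091, -0.2828, 0.182]
ee_rot: [3.141, -0.001, 0.08]
force: [0.0, -0.0, 5.2]
width: 0.0615
```

Emit:
play_rows:
  targets:
    - [[0, 0, -0.02, 0], [0, 0, -0.05, 0], [0, 0, -0.09, 0], [0, 0, -0.116, 0], [0, 0, -0.116, 0]]

```text
t: 35.35
eef_pos: [0.4092, -0.2826, 0.2988]
ee_rot: [3.141, -0.003, 0.08]
force: [0.1, 0.6, -4.7]
width: 0.0618
```

Emit:
play_rows:
  targets:
    - [[0.025, -0.014, 0, 8], [0.055, -0.03, 0, 17], [0.085, -0.045, 0, 26], [0.115, -0.061, 0, 35], [0.138, -0.074, 0, 42.5]]

```text
t: 35.98
eef_pos: [0.541, -0.1969, 0.2949]
ee_rot: [3.14, 0.003, -0.667]
force: [-0.4, -0.0, -3.4]
width: 0.0617
```

Emit:
play_rows:
  targets:
    - [[0.011, -0.031, 0, 9], [0.022, -0.062, 0, 18], [0.033, -0.093, 0, 27], [0.044, -0.124, 0, 36], [0.052, -0.147, 0, 42.5]]

```text
t: 36.6
eef_pos: [0.6724, -0.1129, 0.2942]
ee_rot: [3.138, 0.001, -1.408]
force: [-0.2, 1.9, -4.9]
width: 0.0618
```

Emit:
play_rows:
  targets:
    - [[0, 0, 0, 0], [0, 0, 0, 0], [0, 0, 0, 0], [0, 0, 0, 0]]

```text
t: 37.1
eef_pos: [0.6715, -0.1143, 0.2976]
ee_rot: [3.142, 0.0, -1.404]
force: [-0.5, 0.9, -3.7]
width: 0.062
```

Run:
```python
from h import *
im,d=cams.grab_frame("side"); cv2.imwrite("pics/v6.png",cv2.resize(im[170:300,280:410],(520,520))[...,::-1]); s=arm.get_state();print(s["width"],s["eef_pos"])
W=cloud("side",d); hsv=cv2.cvtColor(im,cv2.COLOR_RGB2HSV)
m=(hsv[...,0]>100)&(hsv[...,0]<125)&(hsv[...,1]>120)&(np.hypot(W[...,0]-.67,W[...,1]+.114)<.12)
P=W[m]; print(len(P),np.percentile(P,[1,50,99],axis=0).round(4))
```

```text
0.06183498445824564 [ 0.67162695 -0.11420325  0.29780018]
37 [[ 0.6519 -0.158   0.1476]
 [ 0.6991 -0.1527  0.3657]
 [ 0.7735 -0.0835  0.5307]]
```

View pics/v6.png

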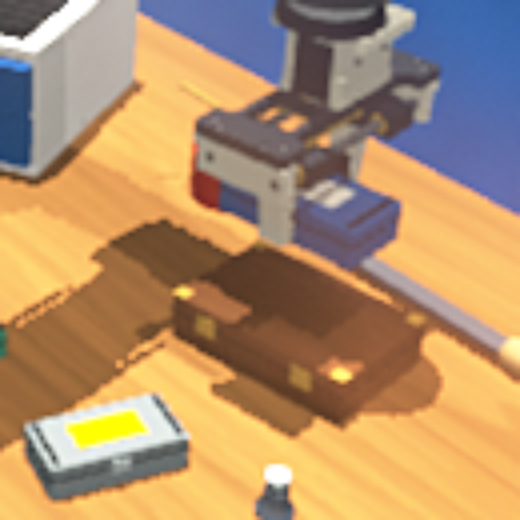

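Emit:
play_rows:
  targets:
    - [[0, 0, 0.02, 0], [0, 0, 0.045, 0], [0, 0, 0.06, 0], [0, 0, 0.067, 0], [0, 0, 0.07, 0]]

```text
t: 37.78
eef_pos: [0.6722, -0.1139, 0.2278]
ee_rot: [-3.141, -0.0, -1.403]
force: [0.9, -0.3, -4.5]
width: 0.0616
```

Emit:
play_rows:
  targets:
    - [[0, 0, 0.001, 0], [0, 0, 0.002, 0], [0, 0, 0.002, 0]]

```text
t: 38.15
eef_pos: [0.6721, -0.1138, 0.2261]
ee_rot: [-3.141, -0.0, -1.403]
force: [0.3, 0.1, -2.8]
width: 0.0619
```

Emit:
play_rows:
  targets:
    - [[0, 0, 0.001, 0], [0, 0, 0.001, 0], [0, 0, 0.001, 0]]

```text
t: 38.52
eef_pos: [0.672, -0.1138, 0.2247]
ee_rot: [3.142, -0.0, -1.404]
force: [-0.8, -0.4, -3.9]
width: 0.062
```

Emit:
play_rows:
  targets:
    - [[0, 0, 0, 0], [0, 0, 0, 0], [0, 0, 0, 0], [0, 0, 0, 0], [0, 0, 0, 0]]
  grip: 20

```text
t: 39.15
eef_pos: [0.672, -0.1138, 0.2247]
ee_rot: [-3.141, -0.0, -1.403]
force: [-0.7, 0.5, 0.4]
width: 0.0808
```

```bash
python3 - <<'E'
import json
c=json.load(open("cmd.json"));c[2]-=.001;json.dump(c,open("cmd.json","w"))
E
python3 plan.py ".6712 -.1141 .15 -80.4" ".468 -.1325 .12 -15.2" ".468 -.1325 .004 -15.2"  ".468 -.1325 .14 -15.2"
```

```text
.6712 -.1141 .15 -80.4 [0.0, 0.0, -0.103, -0.0]
  via [-0.008, 0.102, 0.015, -32.6]
.468 -.1325 .12 -15.2 [-0.061, 0.082, 0.015, -32.6]
.468 -.1325 .004 -15.2 [0.0, -0.0, 0.116, -0.0]
.468 -.1325 .14 -15.2 [0.0, -0.0, -0.136, -0.0]
```

Emit:
play_rows:
  targets:
    - [[0, 0, -0.02, 0], [0, 0, -0.05, 0], [0, 0, -0.103, 0], [0, 0, -0.103, 0]]

```text
t: 39.65
eef_pos: [0.6734, -0.1139, 0.3331]
ee_rot: [-3.133, -0.002, -1.403]
force: [0.6, -0.6, -0.1]
width: 0.0808
```

Emit:
play_rows:
  targets:
    - [[-0.002, 0.026, 0.004, -8], [-0.004, 0.052, 0.008, -16], [-0.006, 0.078, 0.012, -25], [-0.008, 0.102, 0.015, -32.6], [-0.008, 0.102, 0.015, -32.6]]

```text
t: 40.28
eef_pos: [0.5686, -0.1231, 0.3125]
ee_rot: [3.141, 0.001, -0.834]
force: [0.5, -0.6, -0.4]
width: 0.0811
```

Emit:
play_rows:
  targets:
    - [[-0.015, 0.02, 0.004, -8], [-0.03, 0.04, 0.008, -16], [-0.045, 0.06, 0.012, -24], [-0.061, 0.082, 0.015, -32.6], [-0.061, 0.082, 0.015, -32.6]]

```text
t: 40.9
eef_pos: [0.4673, -0.1329, 0.2976]
ee_rot: [-3.142, 0.0, -0.266]
force: [0.1, 0.4, 0.4]
width: 0.081
```

```bash
python3 cases.py "blue_on .671 -.114 .076 .08" "gauge .67 -.114 .042 .1" "grey .468 -.132 .03 .075"
```

```text
top blue_on (array([ 670.3, -111.9]), 119.4, 61.7, -80.4) 0.0759 581
top gauge (array([ 670.2, -112.8]), 159.7, 109.9, -80.6) 0.0419 657
side blue_on (array([ 670.7, -115.6]), 120.1, 66.6, -78.6) 0.076 452
side gauge (array([ 674.4, -132.6]), 129.3, 113.9, -79.3) 0.042 425
side grey (array([ 468.9, -132.9]), 105.9, 55.4, -15.6) 0.03 461
```

Emit:
play_rows:
  targets:
    - [[0, 0, 0.03, 0], [0, 0, 0.07, 0], [0, 0, 0.1, 0], [0, 0, 0.113, 0], [0, 0, 0.116, 0]]

```text
t: 41.62
eef_pos: [0.469, -0.1327, 0.1812]
ee_rot: [3.141, 0.001, -0.266]
force: [-0.5, 0.6, 0.4]
width: 0.0811
```

Emit:
play_rows:
  targets:
    - [[0, 0, 0, 0], [0, 0, 0, 0]]

```text
t: 41.88
eef_pos: [0.4689, -0.1327, 0.1826]
ee_rot: [-3.141, -0.002, -0.266]
force: [-0.5, 0.6, 1.0]
width: 0.0806
```

Emit:
play_rows:
  targets:
    - [[0, 0, 0, 0], [0, 0, 0, 0], [0, 0, 0, 0], [0, 0, 0, 0], [0, 0, 0, 0]]
  grip: 255

```text
t: 42.5
eef_pos: [0.4684, -0.1328, 0.1818]
ee_rot: [-3.142, -0.0, -0.266]
force: [-0.1, 0.4, 3.2]
width: 0.0538
```

Emit:
play_rows:
  targets:
    - [[0, 0, -0.02, 0], [0, 0, -0.05, 0], [0, 0, -0.09, 0], [0, 0, -0.12, 0], [0, 0, -0.136, 0]]

```text
t: 43.12
eef_pos: [0.4682, -0.1327, 0.3188]
ee_rot: [-3.141, -0.001, -0.266]
force: [-0.5, 0.3, -4.6]
width: 0.0536
```

```bash
python3 plan.py ".6712 -.1141 .14 -80.4" ".6712 -.1141 .0825 -80.4"
```

```text
via [0.096, -0.036, -0.0, 32.6]
.6712 -.1141 .14 -80.4 [0.061, -0.081, -0.0, 32.6]
.6712 -.1141 .0825 -80.4 [0.0, -0.0, 0.057, -0.0]
```

Emit:
play_rows:
  targets:
    - [[0.02, -0.008, 0, 7], [0.042, -0.016, 0, 14], [0.065, -0.024, 0, 22], [0.085, -0.032, 0, 28], [0.096, -0.036, 0, 32.6]]

```text
t: 43.75
eef_pos: [0.571, -0.1231, 0.3163]
ee_rot: [3.14, 0.002, -0.838]
force: [0.4, -0.7, -3.4]
width: 0.0537
```

Emit:
play_rows:
  targets:
    - [[0.014, -0.019, 0, 8], [0.028, -0.037, 0, 15], [0.042, -0.056, 0, 22], [0.055, -0.073, 0, 29], [0.061, -0.081, 0, 32.6]]

```text
t: 44.38
eef_pos: [0.672, -0.1139, 0.3158]
ee_rot: [3.139, 0.001, -1.407]
force: [-0.2, 0.2, -3.9]
width: 0.0538
```

Emit:
play_rows:
  targets:
    - [[0, 0, 0, 0], [0, 0, 0, 0], [0, 0, 0, 0], [0, 0, 0, 0]]

```text
t: 44.88
eef_pos: [0.6711, -0.1141, 0.3179]
ee_rot: [-3.141, 0.0, -1.403]
force: [0.1, -0.1, -3.3]
width: 0.0535
```

Run:
```python
from h import *
im,d=cams.grab_frame("side"); cv2.imwrite("pics/v7.png",cv2.resize(im[170:300,280:410],(520,520))[...,::-1]); s=arm.get_state();print(s["width"],s["eef_pos"],s["force"])
```

```text
0.053764796986008674 [ 0.67117721 -0.11408067  0.31793149] [-0.04140684  0.57716481 -3.72373738]
```

View pics/v7.png

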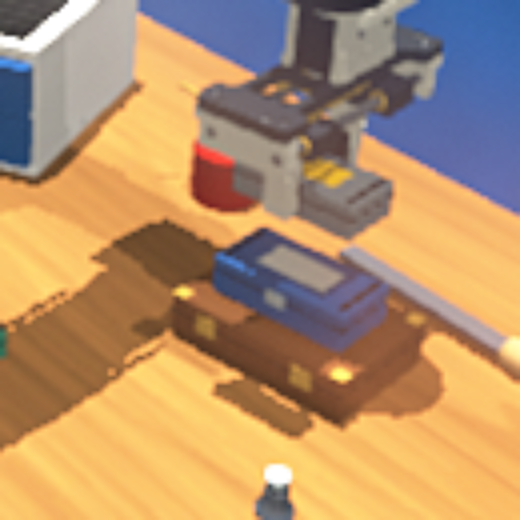

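Emit:
play_rows:
  targets:
    - [[0, 0, 0.02, 0], [0, 0, 0.038, 0], [0, 0, 0.05, 0], [0, 0, 0.056, 0], [0, 0, 0.058, 0]]

```text
t: 45.55
eef_pos: [0.6715, -0.1141, 0.2594]
ee_rot: [3.141, -0.0, -1.403]
force: [-0.3, -0.4, -3.4]
width: 0.0539
```

Emit:
play_rows:
  targets:
    - [[0, 0, 0.001, 0], [0, 0, 0.0015, 0], [0, 0, 0.0015, 0]]

```text
t: 45.92
eef_pos: [0.6715, -0.1141, 0.2585]
ee_rot: [-3.141, -0.0, -1.404]
force: [-0.3, 1.0, -3.6]
width: 0.0536
```

Emit:
play_rows:
  targets:
    - [[0, 0, 0, 0], [0, 0, 0, 0], [0, 0, 0, 0], [0, 0, 0, 0], [0, 0, 0, 0]]
  grip: 30

```text
t: 46.55
eef_pos: [0.6715, -0.1141, 0.2582]
ee_rot: [-3.142, -0.0, -1.404]
force: [1.9, -1.2, 0.4]
width: 0.077
```

```bash
python3 - <<'E'
import json
c=json.load(open("cmd.json"));c[2]=.14+.1781-.0595;json.dump(c,open("cmd.json","w"))
E
python3 plan.py ".6712 -.1141 .16 -80.4" ".45 .1 .12 -13.8"
```

```text
.6712 -.1141 .16 -80.4 [0.0, -0.0, -0.079, -0.0]
  via [-0.124, 0.091, 0.02, -33.3]
.45 .1 .12 -13.8 [-0.154, 0.008, 0.02, -33.3]
```

Emit:
play_rows:
  targets:
    - [[0, 0, -0.015, 0], [0, 0, -0.04, 0], [0, 0, -0.079, 0], [0, 0, -0.079, 0]]

```text
t: 47.05
eef_pos: [0.6725, -0.1142, 0.3424]
ee_rot: [-3.134, -0.002, -1.403]
force: [0.0, -0.4, 0.4]
width: 0.0774
```

Emit:
play_rows:
  targets:
    - [[-0.031, 0.023, 0.005, -8], [-0.062, 0.046, 0.01, -16], [-0.093, 0.068, 0.015, -24], [-0.124, 0.091, 0.02, -33.3], [-0.124, 0.091, 0.02, -33.3]]

```text
t: 47.68
eef_pos: [0.5594, -0.0057, 0.3176]
ee_rot: [-3.141, 0.0, -0.819]
force: [0.6, -0.6, 0.4]
width: 0.0774
```

Emit:
play_rows:
  targets:
    - [[-0.038, 0.002, 0.005, -8], [-0.076, 0.004, 0.01, -16], [-0.115, 0.006, 0.015, -24], [-0.154, 0.008, 0.02, -33.3], [-0.154, 0.008, 0.02, -33.3]]

```text
t: 48.3
eef_pos: [0.4496, 0.1014, 0.2976]
ee_rot: [-3.141, -0.0, -0.238]
force: [0.1, 0.4, -0.8]
width: 0.0773
```

```bash
python3 cases.py "grey_on .671 -.114 .106 .07" "blue_on .671 -.114 .076 .08" "gauge .67 -.114 .042 .1" "green .448 .034 .026 .06"
python3 plan.py ".4483 .0335 .12 -13.8" ".4483 .0335 .004 -13.8" ".4483 .0335 .17 -13.8" ".6712 -.1141 .17 -80.4"
```

```text
top grey_on (array([ 669.3, -113.4]), 106.4, 55.2, -80.5) 0.106 475
top blue_on (array([ 646.8, -102.9]), 128.5, 53.3, 71.3) 0.076 81
top gauge (array([ 669.8, -113.1]), 160.5, 109.8, -80.2) 0.0421 666
top green (array([480.1,  26.7]), 36.2, 11.6, 77.4) 0.0262 29
side grey_on (array([ 672.1, -116.3]), 108.8, 56.5, -78.7) 0.1061 366
side blue_on (array([ 652.3, -128.3]), 134.1, 53.9, -54.1) 0.0759 136
side gauge (array([ 671.9, -115.7]), 163.9, 114.7, -79.3) 0.042 503
side green (array([447.5,  32.9]), 76.6, 40.7, -12.3) 0.0258 180
.4483 .0335 .12 -13.8 [0.014, 0.065, -0.001, -0.0]
.4483 .0335 .004 -13.8 [0.0, 0.0, 0.117, -0.0]
.4483 .0335 .17 -13.8 [0.0, 0.0, -0.166, -0.0]
  via [0.126, 0.045, -0.0, 33.3]
.6712 -.1141 .17 -80.4 [0.13, -0.031, -0.001, 33.3]
```

Grey is centred within about 1 mm. Now green (top view partly occluded; side confirms it is unmoved).

Emit:
play_rows:
  targets:
    - [[0.007, 0.035, 0, 0], [0.014, 0.065, -0.001, 0], [0.014, 0.065, -0.001, 0], [0.014, 0.065, -0.001, 0], [0.014, 0.065, -0.001, 0]]
  grip: 80

```text
t: 49.02
eef_pos: [0.4489, 0.0342, 0.2982]
ee_rot: [-3.142, -0.0, -0.242]
force: [-0.3, 0.1, -0.1]
width: 0.0603
```

Emit:
play_rows:
  targets:
    - [[0, 0, 0.03, 0], [0, 0, 0.07, 0], [0, 0, 0.1, 0], [0, 0, 0.113, 0], [0, 0, 0.117, 0]]

```text
t: 49.65
eef_pos: [0.4487, 0.0344, 0.1808]
ee_rot: [3.141, 0.001, -0.241]
force: [0.0, 0.0, 1.4]
width: 0.0605
```

Emit:
play_rows:
  targets:
    - [[0, 0, 0, 0], [0, 0, 0, 0]]

```text
t: 49.9
eef_pos: [0.4489, 0.0342, 0.1821]
ee_rot: [-3.14, -0.001, -0.241]
force: [-0.7, -0.4, 0.1]
width: 0.0603
```

Emit:
play_rows:
  targets:
    - [[0, 0, 0, 0], [0, 0, 0, 0], [0, 0, 0, 0], [0, 0, 0, 0], [0, 0, 0, 0]]
  grip: 255

```text
t: 50.52
eef_pos: [0.4485, 0.034, 0.1814]
ee_rot: [3.142, -0.0, -0.241]
force: [-1.4, -0.3, 5.9]
width: 0.0379
```

Emit:
play_rows:
  targets:
    - [[0, 0, -0.03, 0], [0, 0, -0.08, 0], [0, 0, -0.125, 0], [0, 0, -0.155, 0], [0, 0, -0.166, 0]]

```text
t: 51.15
eef_pos: [0.4485, 0.0341, 0.3484]
ee_rot: [-3.14, -0.002, -0.241]
force: [1.4, 0.5, -2.5]
width: 0.0376
```

Emit:
play_rows:
  targets:
    - [[0.025, 0.009, 0, 7], [0.055, 0.02, 0, 15], [0.085, 0.03, 0, 23], [0.112, 0.04, 0, 30], [0.126, 0.045, 0, 33.3]]

```text
t: 51.78
eef_pos: [0.5607, -0.0405, 0.345]
ee_rot: [3.139, 0.002, -0.826]
force: [0.3, -1.4, -2.7]
width: 0.0374
```

Emit:
play_rows:
  targets:
    - [[0.03, -0.007, 0, 8], [0.06, -0.014, 0, 16], [0.09, -0.021, 0, 24], [0.115, -0.027, -0.001, 30], [0.13, -0.031, -0.001, 33.3]]

```text
t: 52.4
eef_pos: [0.6717, -0.1144, 0.3463]
ee_rot: [3.139, 0.001, -1.406]
force: [0.6, 0.1, -1.9]
width: 0.0378
```

Emit:
play_rows:
  targets:
    - [[0, 0, 0, 0], [0, 0, 0, 0], [0, 0, 0, 0], [0, 0, 0, 0]]

```text
t: 52.9
eef_pos: [0.6709, -0.1136, 0.3484]
ee_rot: [-3.141, 0.0, -1.403]
force: [0.6, 0.2, -2.8]
width: 0.0375
```

```bash
python3 - <<'E'
from h import *
im,d=cams.grab_frame("side"); cv2.imwrite("pics/v8.png",cv2.resize(im[160:290,280:410],(520,520))[...,::-1]); s=arm.get_state();print(s["width"],s["eef_pos"],s["force"])
E
cat cmd.json
```

```text
0.03733561850607967 [ 0.671006   -0.11365032  0.34848631] [-0.03014138 -0.24746563 -2.81437213]
[0.6707429029412565, -0.1139960997346237, 0.3486, -80.42794591455711]
```

View pics/v8.png

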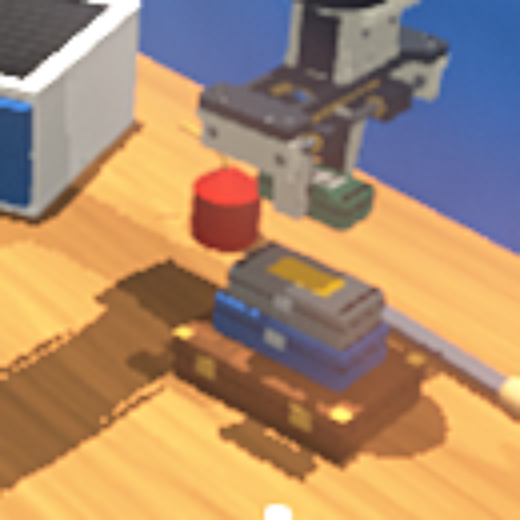

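Emit:
play_rows:
  targets:
    - [[0, 0, 0.02, 0], [0, 0, 0.04, 0], [0, 0, 0.052, 0], [0, 0, 0.057, 0], [0, 0, 0.059, 0]]

```text
t: 53.58
eef_pos: [0.6714, -0.1139, 0.2894]
ee_rot: [-3.141, -0.0, -1.403]
force: [0.3, 0.1, -1.7]
width: 0.0377
```

Emit:
play_rows:
  targets:
    - [[0, 0, 0.001, 0], [0, 0, 0.0015, 0], [0, 0, 0.0015, 0]]

```text
t: 53.95
eef_pos: [0.6713, -0.114, 0.288]
ee_rot: [-3.141, -0.0, -1.404]
force: [0.9, -0.4, -3.5]
width: 0.0376
```

Emit:
play_rows:
  targets:
    - [[0, 0, 0, 0], [0, 0, 0, 0], [0, 0, 0, 0], [0, 0, 0, 0], [0, 0, 0, 0]]
  grip: 80

```text
t: 54.58
eef_pos: [0.6713, -0.114, 0.2877]
ee_rot: [-3.142, -0.0, -1.404]
force: [-0.8, -0.2, -0.2]
width: 0.0601
```

Emit:
play_rows:
  targets:
    - [[0, 0, -0.015, 0], [0, 0, -0.04, 0], [0, 0, -0.08, 0], [0, 0, -0.08, 0]]

```text
t: 55.08
eef_pos: [0.6722, -0.1141, 0.3731]
ee_rot: [-3.134, -0.002, -1.403]
force: [0.7, 0.7, -0.4]
width: 0.0602
```

Emit:
play_rows:
  targets:
    - [[-0.05, 0.04, 0, 0], [-0.1, 0.08, 0, 0], [-0.15, 0.12, 0, 0], [-0.17, 0.14, 0, 0], [-0.17, 0.14, 0, 0]]

```text
t: 55.7
eef_pos: [0.5032, 0.0314, 0.3687]
ee_rot: [-3.14, 0.001, -1.401]
force: [0.6, -0.1, 0.9]
width: 0.0601
```

```bash
python3 cases.py "green_on .671 -.114 .132 .06" "grey_on .671 -.114 .106 .07" "gauge .67 -.114 .042 .1"
python3 - <<'E'
import cv2,numpy as np
a=cv2.imread("pics/top_last.png");b=cv2.imread("pics/side_last.png")
cv2.imwrite("pics/v9.png",np.hstack([cv2.resize(a[90:250,120:400],(470,420)),cv2.resize(b[140:290,200:410],(330,420))]))
from h import *
F=np.load("top1.npz"); f,d=cams.grab_frame("top"); W=cloud("top",d)
c=np.array([.7052,.3851]);an=np.radians(26.6);ux=np.array([np.cos(an),np.sin(an)]);uy=np.array([-ux[1],ux[0]])
q=W[...,:2]-c; A=q@ux;B=q@uy; Z=W[...,2]
for lo,hi in((.112,.122),(.09,.108)):
    m=(Z>lo)&(Z<hi)&(abs(B)<.06)&(A<-.1)&(A>-.3); print(lo,m.sum(),np.percentile(A[m],[2,50,98]).round(4) if m.sum() else '')
E
```

```text
top green_on (array([ 669.7, -113.5]), 77.2, 38.3, -79.5) 0.1318 255
top grey_on (array([ 669.8, -113.3]), 105.1, 53.9, -80.2) 0.106 185
top gauge (array([ 669.9, -113.1]), 160.1, 109.8, -80.8) 0.0419 672
side green_on (array([ 672.3, -116.1]), 78.4, 39.4, -77.0) 0.1318 191
side grey_on (array([ 666.9, -118. ]), 109.1, 54.7, -74.5) 0.1058 179
side gauge (array([ 671.3, -115.1]), 164.5, 113.5, -79.0) 0.0421 494
0.112 202 [-0.1278 -0.12   -0.1117]
0.09 217 [-0.1677 -0.1595 -0.1264]
```

View pics/v9.png

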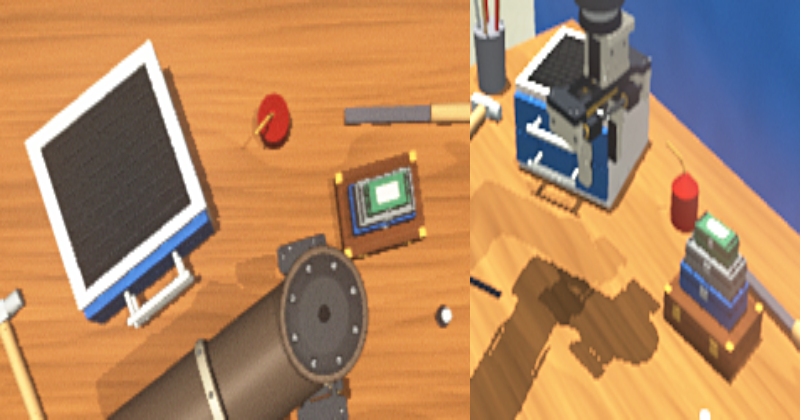

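```bash
python3 -c "
from station import job_done; print(job_done())"
```

```text
the job is handed in; nothing more can be done
None
```

The bench is cleared and the job is handed in; it took about 56 s of the 210 s, and no verdict comes back.

- **Drawer:** The dividers and both brass blanks went into the top drawer; a picture taken just before closing showed all three inside. I pushed the drawer until the force rose to about 20 N against the stop. The front then sat flush with the unit in the pictures.
- **Not present:** Only two blanks were visible on the bench, and there was no red case.
- **Column:** The order from the bottom up is blue, grey, green on the wooden case. In the top camera each case is within about 1 mm of the wooden case's centre and 1 to 2° of its long side. Lid heights came out at 76, 106 and 132 mm, as they should.
- **Disagreements:** The side camera differed from the top camera by about 2–3 mm in position and 2–3° in angle. Some of its readings of partly hidden lids were further off, such as grey under green at 6°. I took these as calibration and view error.
- **Checks:** The wooden case has not moved. I did not measure the other bench items at the end, but nothing looked disturbed in the pictures.

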